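Reset the decorating wheel and put the roller away

ROBOT

A 6-joint arm with a two-finger parallel gripper is mounted at the origin on the work surface; the furniture and walls round the work are solid. World frame = base frame: x ahead of the robot, y to its left, z up, the work surface at z = 0. Lengths are in m, angles in rad, forces in N, time in s.
With the tool pointing down it reaches from about 0.325 to 0.925 m from the base axis. Payload 3.1 kg.
Tool frame: the origin (TCP) lies midway between the tips of the shut fingers; the grasp point (between the pads) lies 19 mm behind it; x points along the fingers, y is the direction in which the jaws open and shut, and the axes are right-handed (so a half turn about x gives the same grasp; the last joint's range is limited). The gripper opens to 85 mm and grips with 20 to 120 N. Pads are 22 mm wide; open, the fingers measure 114 mm over their backs; the gripper's body (76 mm by 85 mm) begins 54 mm behind the grasp point. The pads swing forward as they close: fully open they stand 13 mm farther back than shut.
Start: joints at [1.08, 0.217, 1.613, -0, 1.311, -0.112], TCP at [0.231, 0.581, 0.202] pointing down, gripper open.
Joint ranges: [-2.75, 2.75], [-0.78, 2.1], [0.31, 2.55], [-1.13, 4.27], [0.13, 2.63], [-2.58, 2.58]. Speed limits (rad/s): [2.79, 2.79, 3.14, 3.14, 3.14, 3.14].

INTERFACE

Orientations are given as [roll, pitch, yaw] about the fixed x, y, z axes, in that order (R = Rz(yaw) Ry(pitch) Rx(roll)).
In Python, from workcell import * gives the robot as it stands.
- The arm moves only by the tool arm_command, never from a script. Its argument "deltas" is one flat list of numbers, 7 for each row, row after row: the shift along the world's x, y, z in cm, then the turn, a rotation vector about the world's x, y, z in rad, then the closure in counts, from 0 (fully open) to 255 (shut). A call has 1 to 12 rows; each row shifts and turns the commanded pose from where the row before left it; what a row does not reach is not made up. A row lasts 1/10 s, in which the tool goes at most 50 mm and 8.59 degrees, less where a joint would pass 70% of its speed; a pose out of reach is approached as far as the arm can. A call is refused whole if a number of a shift passes 5 or a number of a turn 0.15, either way. A call with a gripper value outside its range is refused whole. The fingers move at their own pace and stop on an object; the grip force is fixed at half the most. Time passes only in rows, so rows that do not move let the fingers close. It gives the time, the measured TCP pose, the force and the opening at its end, in the units of the state.
- read_state(): the state, without advancing time (a new reading comes with each control period).
- grab_frame(name): name is "scene" or "top"; returns the picture (420x560x3 uint8, red, green, blue); there is no depth.
- camera_model(name): a dict with "mtx" (3x3 intrinsics, pixels), "eye" and "rotation" of the camera in the world. Camera axes: x right, y up, looking along -z (the intrinsics and any distortion apply to the point x, -y, -z); pixel columns grow to the right and rows downward; lengths in m; the calibration is good to about 2 mm. A picture is of the moment at which its call begins. camera_model takes no time and is no camera call.
- hand_in(): hands the job in, once; it reports no verdict.
Trained networks look in the newest picture that a camera, given by its name, has taken for a name from the list of things; names that differ only in an ending like _2 or _b are one class to them, and where a whole thing is asked for, a point or a joint stands for the part that bears it (a point fixed in the world has none). Each returns a list of dicts, best first, with "confidence" (0 to 1); they miss things now and then, are a little off and sometimes report something else, mostly with a low value. They report only what shows in the picture. A call takes as long as a camera call. They do not tell look-alikes from the thing itself.
- masks_of(camera, target): "pixels" (420x560 bool, what is visible of it) and "bbox" ([left, top, right, bottom] in pixels, round what is visible of it).
- landmark_of(camera, target): "at" ([column, row] in pixels: a listed point, or the origin of a listed thing).
The state is a dict: "time_s": time; "qpos": joint angles; "qvel": joint speeds; "tau": joint torques, N m; "ee_pos": TCP position; "tcp_rot": TCP orientation; "wrist_force": force on the tool from outside, world axes, zero at the start; "ft_torque": the same for the moment, N m; "finger_gap": finger opening in m.
Only numpy, scipy, OpenCV 4.12 (cv2) and the standard library are available. Lean on these libraries where they do the work, as an engineer would, in place of code of your own. Each camera call takes 0.05 s, during which the arm holds its last target.

TASK

Get the decorating station ready for the next student. Put the wooden roller that lies on the table into its own sloping rest, the empty one wide enough for it, so that it lies down in both forks with its lower end at the stop; and, by pushing on the lobes at its edge, turn the wheel head until the notch in its one forked lobe squarely faces the fixed pointer. Leave the pot standing in the middle of the wheel and everything else on the table where it is, and let go of everything.

Things in the scene. Friction and masses are not known exactly. Their poses are not given: they have to be found in the camera images.
- wheel: low banding wheel; dark fixed foot of 62 mm radius, 20 mm high. Origin on the table under the wheel's axis, z up; -x points from the axis to the pointer, a brass cone at height 58 mm whose tip is 90 mm from the axis, on a dark post 12 x 16 mm, 67 mm high, centred 110 mm from the axis. Place and direction vary.
- wheel_head (a joint): angle of the steel wheel head, counter-clockwise from above; 0 or any whole turn = notch faces the pointer. Turns without end, both ways; a stiff bearing holds it where it is left (about 0.1 N m, 1 to 2 N at the edge).
- notch (a point): middle of the notch's mouth, 86 mm from the axis, height 58 mm. The head is a disc of 66 mm radius, z = 48 to 68 mm, with five lobes every 72 degrees that reach 86 mm from the axis: four plain, round-ended, 28 mm wide; one 42 mm wide, forked by the notch, 14 mm wide and 16 mm deep. Between lobes the edge is open for about 60 mm, with nothing below but the foot.
- mark (a point): the place for the notch: directly before the pointer's tip, 86 mm from the axis, height 58 mm; does not turn with the head
- coil_pot: fragile white hand-built pot, about 104 mm across, 83 mm high, standing loose in the middle of the wheel head (its top at z = 151 mm), within 6 mm of the axis, and riding on it. Origin at the centre of its underside. A hand held upright over the wheel's edge meets it: lean the tool 20 to 45 degrees, hand outward.
- roller: plain wooden roller, a solid cylinder 20 mm in diameter, 160 mm long along its own y axis, under 0.1 kg. Its origin lies on its surface at mid-length (it may have rolled), so see roller_mid.
- roller_mid (a point): centre of the roller, on its axis at mid-length; 10 mm above the table at the start
- wide_rest: the roller's own wooden rest, fixed. Origin on the table under its middle, z up; it slopes up at 30 degrees towards its own +x. Two forks 55 mm below and above the middle along the slope, each 16 mm long, 28 mm wide inside, cheeks 16 mm over their floor; open between them for fingers (base 170 x 50 mm, top at z = 10 mm). Stop 82 mm down the slope from the middle, 18 mm over the floor.
- wide_rest_seat (a point): where the middle of the roller's axis is when it lies home in the wide rest (10 mm above the fork floors), about 77 mm above the table; in the rest's frame the direction up the slope is (cos 30, 0, sin 30) degrees
- wide_rest_slope: the forks of the wide rest: its x axis points up the slope, z square to the slope; origin on the line of the fork floors at their middle, 68 mm above the table
- narrow_rest_a: a rest like the wide one, but its forks are only 15 mm wide inside and its stop is 90 mm below the middle; it holds a pointed boxwood tool, fixed in it
- narrow_rest_b: a rest just like the other narrow one, empty, too narrow for the roller. The three rests change places; they stand about 90 mm apart, side by side
- glaze_jar: bystander: screw jar 88 mm across and 93 mm high, beyond the wheel, loose. Origin at the centre of its underside
- squeeze_bottle: bystander: small squeeze bottle 34 mm across and 87 mm high, on the robot's side of the wheel, loose. Origin at the centre of its underside
- cup: bystander: small terracotta cup 56 mm across and 58 mm high, beyond the rests, loose. Origin at the centre of its underside
Mind the look-alikes: they are no part of the job. What is shaped like the coil_pot but orange is not meant.

How it is judged:
By the outcome, as a careful person would: the job done as asked, in the order asked, and still so for the second after the job is handed in, with the robot touching nothing.
It also fails if it takes over 72 s, if anything falls off the work surface, if the arm or the gripper's body presses on something with over 40 N, if the wrist force passes 120 N, or if a joint passes its speed limit or range.

## Working session

There is one attempt and no reset: what is moved stays moved. The work goes in short steps, Python scripts to look and compute and a tool call to move; the robot and the scene stay as the last step left them, time stands still between calls to the robot, and variables do not carry over. Pictures are saved under pics/ and viewed, and the job is handed in when it is done.

Besides the shell and the picture viewer there is one more tool, called after "Call:" in YAML: its name, and indented under it one key for each argument. arm_command: Moves the arm, as the interface text tells. Its arguments: {"type":"object","properties":{"deltas":{"type":"array","items":{"type":"number"}}},"required":["deltas"]}

```bash
ls; mkdir -p pics
python3 - <<'E'
from workcell import *
import cv2
s=read_state();print(s)
for n in ("scene","top"):
    im=grab_frame(n);cv2.imwrite(f"pics/{n}0.png",im[:,:,::-1])
    print(camera_model(n))
E
```

```text
pics
{'time_s': 0.0, 'qpos': array([ 1.07979072e+00,  2.17752983e-01,  1.61492584e+00, -1.33170808e-05,
        1.31127601e+00, -1.12206529e-01]), 'qvel': array([ 0.00059861, -0.00182314, -0.00116039,  0.00113979, -0.00094035,
        0.00091308]), 'tau': array([-2.74384383e-04, -3.96843696e+01, -3.03857231e+01, -1.88302879e-04,
        9.60409379e-03,  1.32469054e-05]), 'ee_pos': array([0.23070027, 0.57992226, 0.2004734 ]), 'tcp_rot': array([-1.6775575 ,  1.56843411, -2.05635315]), 'wrist_force': array([-0.65258841,  0.47920131, -0.77186185]), 'ft_torque': array([-0.00400542, -0.06267525,  0.06388916]), 'finger_gap': 0.08554809844032793}
{'mtx': array([[526.65371764,   0.        , 287.19766643],
       [  0.        , 526.65371764, 210.04890363],
       [  0.        ,   0.        ,   1.        ]]), 'eye': array([-0.06764434, -0.58774932,  1.07817233]), 'rotation': array([ 0.69343562,  0.01313184, -0.80508958])}
{'mtx': array([[534.9395788 ,   0.        , 282.02630337],
       [  0.        , 534.9395788 , 207.77262537],
       [  0.        ,   0.        ,   1.        ]]), 'eye': array([ 0.45481986, -0.00589181,  1.34278298]), 'rotation': array([ 0.05338092,  0.01125638, -1.5564089 ])}
```

View pics/scene0.png

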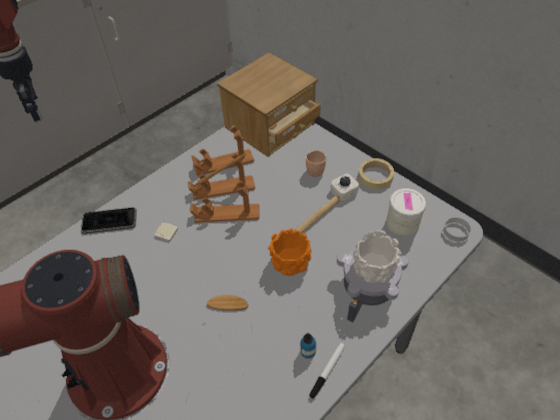

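View pics/top0.png

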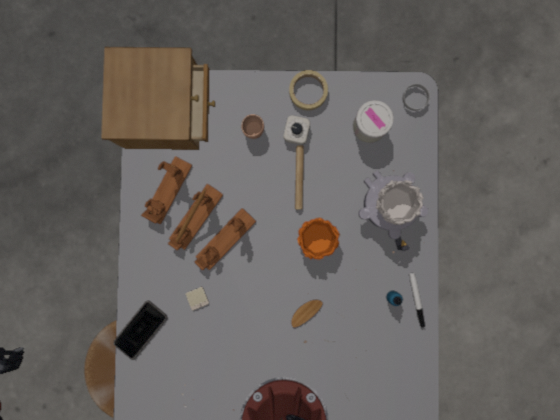

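Run:
```python
import cv2
a=cv2.imread("pics/top0.png");cv2.imwrite("pics/tz1.png",cv2.resize(a[140:290,130:280],None,fx=4,fy=4,interpolation=cv2.INTER_CUBIC))
cv2.imwrite("pics/tz2.png",cv2.resize(a[140:270,340:450],None,fx=4.5,fy=4.5,interpolation=cv2.INTER_CUBIC))
a=cv2.imread("pics/scene0.png");cv2.imwrite("pics/sz1.png",cv2.resize(a[120:240,180:280],None,fx=5,fy=5,interpolation=cv2.INTER_CUBIC))
cv2.imwrite("pics/sz2.png",cv2.resize(a[210:330,320:430],None,fx=5,fy=5,interpolation=cv2.INTER_CUBIC))
```

```text
(no output)
```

View pics/tz1.png

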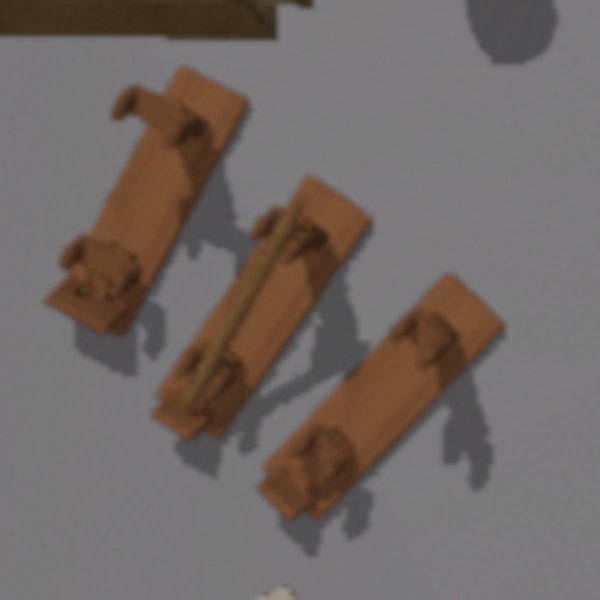

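View pics/tz2.png

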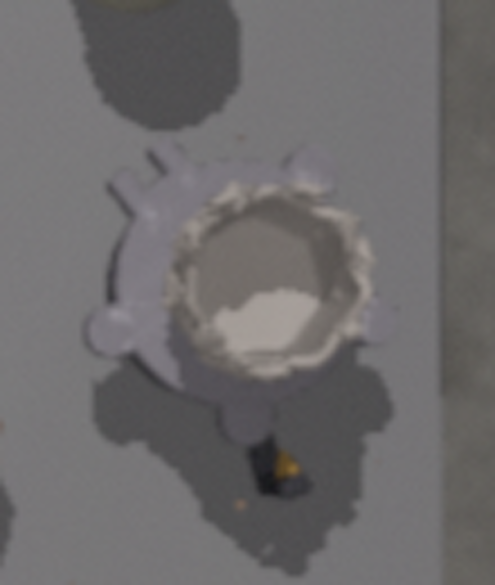

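View pics/sz1.png

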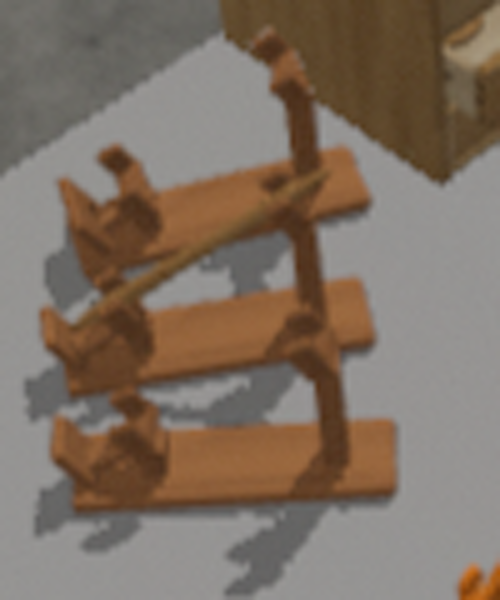

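View pics/sz2.png

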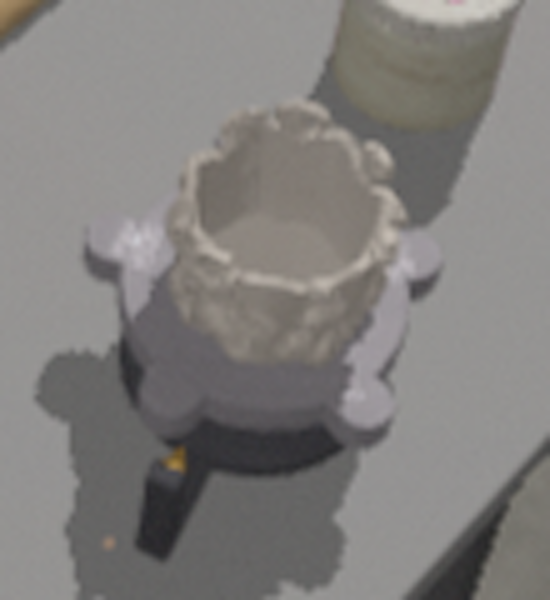

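```bash
cat >> h.py <<'E'
np.set_printoptions(precision=4,suppress=True)
def yawpose(x,y,a): return Ro.from_euler("z",a).as_matrix(),np.array([x,y,0.])
def rest_pts(x,y,a,w=0.014,stop=0.082):
    R,t=yawpose(x,y,a); L=[]
    def P(p): return R@np.array(p)+t
    b=[(.085,.025,.01),(.085,-.025,.01),(-.085,-.025,.01),(-.085,.025,.01)]
    L.append([P(p) for p in b+b[:1]])
    c,s=np.cos(np.pi/6),np.sin(np.pi/6)
    def S(u,v,h): return P((u*c-h*s,v,.068+u*s+h*c))
    for u in(.055,-.055):
        for v in(w,-w):
            L.append([S(u-.008,v,0),S(u+.008,v,0),S(u+.008,v,.016),S(u-.008,v,.016),S(u-.008,v,0)])
    L.append([S(-stop,w,0),S(-stop,-w,0),S(-stop,-w,.018),S(-stop,w,.018),S(-stop,w,0)])
    return L
def wheel_pts(x,y,a,th=None):
    R,t=yawpose(x,y,a); 
    def P(p): return R@np.array(p)+t
    L=[]
    for r,z in((.062,.02),(.066,.068)):
        L.append([P((r*np.cos(q),r*np.sin(q),z)) for q in np.linspace(0,2*np.pi,60)])
    L.append([P((-.09,0,.058)),P((-.110,0,.058))])
    q=[(-.104,.008,.067),(-.104,-.008,.067),(-.116,-.008,.067),(-.116,.008,.067)]
    L.append([P(p) for p in q+q[:1]])
    if th is not None:
        for k in range(5):
            w=.021 if k==0 else .014
            b=np.pi+th+k*2*np.pi/5
            d=np.array([np.cos(b),np.sin(b),0]);n=np.array([-d[1],d[0],0]);z=np.array([0,0,.068])
            L.append([P(d*r+n*v+z) for r,v in((.062,w),(.086 if k==0 else .072,w),(.086,w/2),(.086,-w/2),(.086 if k==0 else .072,-w),(.062,-w))])
    return L
def draw(im,n,L,f,off,col=(0,255,0)):
    for l in L:
        p=np.array([(proj(n,q)-off+.5)*f for q in l])
        cv2.polylines(im,[np.round(p).astype(np.int32)],False,col,1,cv2.LINE_AA)
def zoom(n,im,box,f,L,fn):
    l,t,r,b=box
    z=cv2.resize(im[t:b,l:r,::-1].copy() ,None,fx=f,fy=f,interpolation=cv2.INTER_CUBIC)
    draw(z,n,L,f,np.array([l,t])); cv2.imwrite(fn,z)
E
python3 - <<'E'
from h import *
A,B,C=[at_z("top",p,.01) for p in((175.75,156.25),(192,165),(161.25,223.75))]
print(A,B,C,np.linalg.norm(A-B),np.linalg.norm(B-C),np.arctan2(*(B-C)[1::-1]),np.arctan2(*(A-B)[1::-1])-np.pi/2,(A+C)/2)
D=at_z("scene",(180+345/5,120+148/5),.01);E_=at_z("scene",(180+372/5,120+205/5),.01);print(D,E_)
# pot based wheel axis; pointer
e=at_z("top",(340+245/4.5,140+420/4.5),.058);print("front lobe top",e)
print("tip?",at_z("top",(340+268/4.5,140+438/4.5),.058), "post",at_z("top",(340+290/4.5,140+485/4.5),.067))
E
```

```text
[0.6518 0.2791 0.01  ] [0.6302 0.2377 0.01  ] [0.4817 0.3112 0.01  ] 0.04672897686260129 0.16571769826414023 -0.45948843688141594 -0.48025767061617275 [0.5668 0.2952 0.01  ]
[0.6517 0.278  0.01  ] [0.63   0.2326 0.01  ]
front lobe top [ 0.4657 -0.2604  0.058 ]
tip? [ 0.4563 -0.2726  0.058 ] post [ 0.4317 -0.2824  0.067 ]
```

Run:
```python
from h import *
for n,a,b in(("top",(390.2,204.4),(405.1,237.5)),("scene",(367.3,277.4),(355.4,299.2))):
    print(at_z(n,a,0),at_z(n,b,.058))
n1=at_z("top",(371.8,173.),.058);print("notch",n1)
print("notch2",at_z("top",(340+143/4.5,140+163/4.5),.068))
i={n:cv2.imread(f"pics/{n}0.png")[:,:,::-1] for n in("top","scene")}
c=np.array([.532,-.253]);m=at_z("top",(405.1,237.5),.058)[:2]
a=np.arctan2(*(c-m)[::-1]);b=np.arctan2(*(n1[:2]-c)[::-1]);th=b-a-np.pi
print(a,th)
W=wheel_pts(*c,a,th);R=rest_pts(.568,.2952,-.465)
zoom("top",i["top"],(340,140,450,270),4.5,W,"pics/o1.png")
zoom("scene",i["scene"],(320,210,430,330),5,W,"pics/o2.png")
zoom("top",i["top"],(130,140,230,240),5,R,"pics/o3.png")
zoom("scene",i["scene"],(180,120,280,240),5,R,"pics/o4.png")
```

```text
[ 0.5386 -0.261   0.    ] [ 0.4561 -0.2859  0.058 ]
[ 0.5488 -0.2423  0.    ] [ 0.4532 -0.277   0.058 ]
notch [ 0.6101 -0.2055  0.058 ]
notch2 [ 0.6012 -0.2039  0.068 ]
0.4085442519519046 -3.0038818198280755
```

View pics/o1.png

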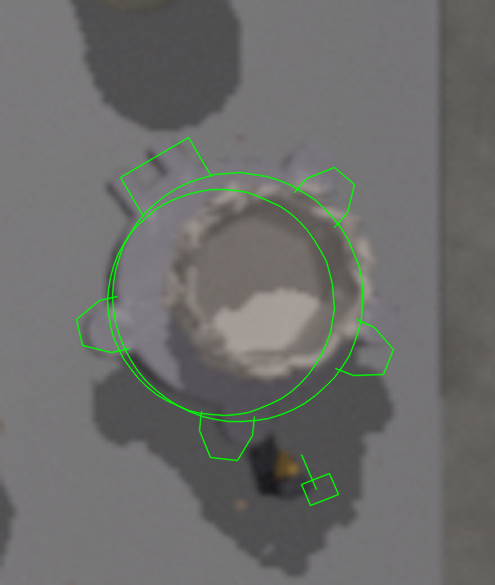

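View pics/o2.png

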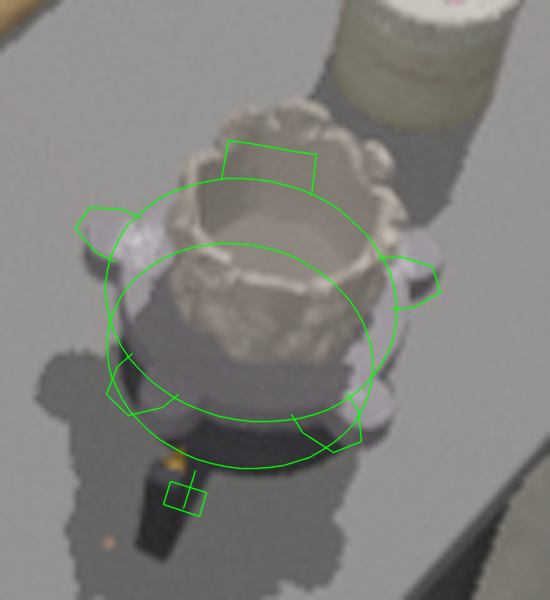

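View pics/o3.png

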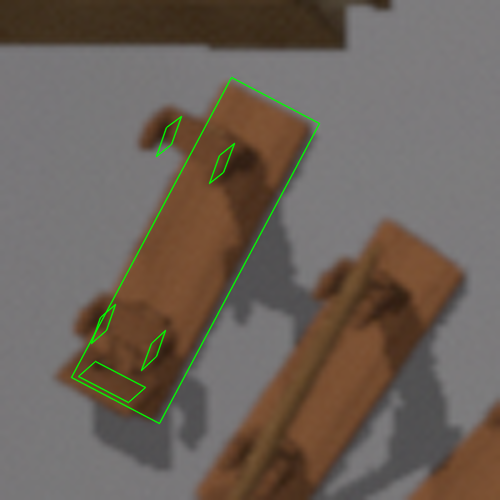

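View pics/o4.png

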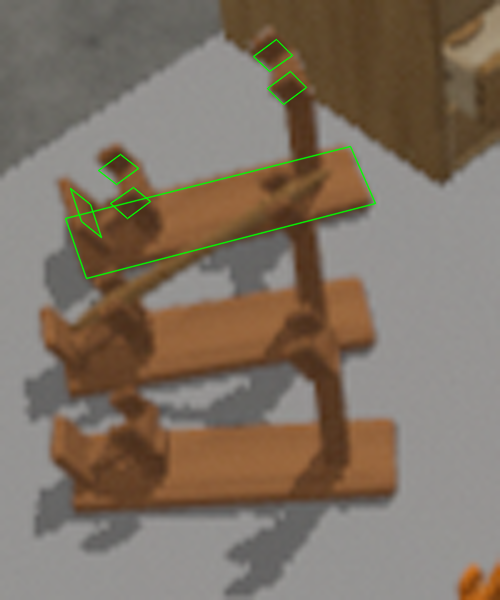

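Run:
```python
import cv2
a=cv2.imread("pics/top0.png");cv2.imwrite("pics/p1.png",cv2.resize(a[160:260,355:435],None,fx=7,fy=7,interpolation=cv2.INTER_LANCZOS4)[:600])
cv2.imwrite("pics/p1.png",cv2.convertScaleAbs(cv2.resize(a[170:255,355:440],None,fx=7,fy=7,interpolation=cv2.INTER_CUBIC),alpha=1.5))
a=cv2.imread("pics/scene0.png");cv2.imwrite("pics/p2.png",cv2.convertScaleAbs(cv2.resize(a[240:325,330:415],None,fx=7,fy=7,interpolation=cv2.INTER_CUBIC),alpha=1.5))
```

```text
(no output)
```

View pics/p1.png

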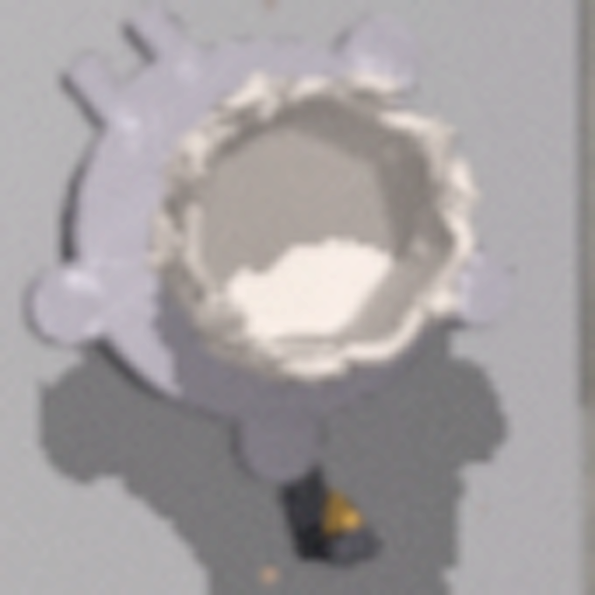

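View pics/p2.png

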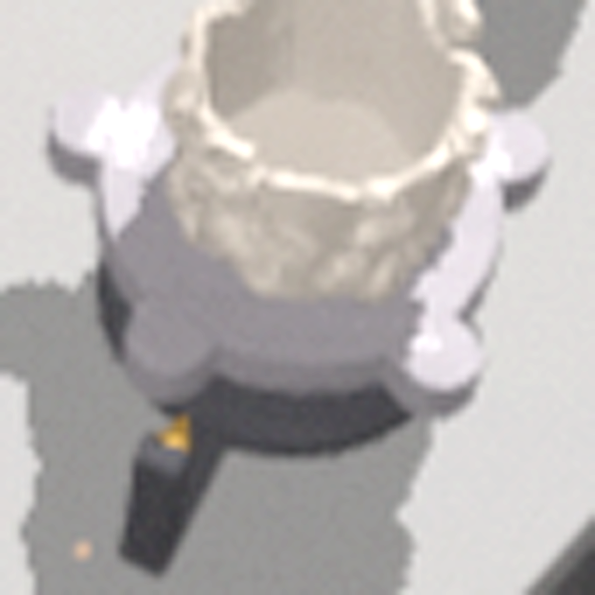

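Run:
```python
from h import *
from scipy.optimize import least_squares
o1=lambda p:(np.array(p)-3)/7+np.array([355,170]); o2=lambda p:(np.array(p)-3)/7+np.array([330,240])
top={1:(67,307),2:(278,443),3:(485,290),4:(385,55)}
sc={1:(88,128),2:(165,340),3:(445,355),4:(515,150)}
def res(v,cams=(0,1)):
    x,y,psi,a=v; r=[]
    c=np.array([x,y,0])
    for ci,n,D,o,tip,post in((0,"top",top,o1,(335,490),(352,545)),(1,"scene",sc,o2,(185,417),(160,455))):
        if ci not in cams: continue
        for k,p in D.items():
            b=psi+k*2*np.pi/5
            r+=list(proj(n,c+[.072*np.cos(b),.072*np.sin(b),.068])-o(p))
        for d,z,p in((.09,.058,tip),(.11,.067,post)):
            r+=list(proj(n,c+[-d*np.cos(a),-d*np.sin(a),z])-o(p))
        if ci==0:
            r+=list(proj(n,c+[.086*np.cos(psi),.086*np.sin(psi),.068])-o((110,45)))
    return np.array(r)
for cams in((0,),(1,),(0,1)):
    s=least_squares(res,[.53,-.25,.7,.35],args=(cams,))
    print(cams,s.x,"th",np.degrees(s.x[2]-s.x[3]-np.pi)); 
    print(s.fun.reshape(-1,2).round(1).tolist())
x,y,p,a=s.x
i={n:cv2.imread(f"pics/{n}0.png")[:,:,::-1] for n in("top","scene")}
W=wheel_pts(x,y,a,p-a-np.pi)
zoom("top",i["top"],(340,140,450,270),4.5,W,"pics/o5.png")
zoom("scene",i["scene"],(320,210,430,330),5,W,"pics/o6.png")
```

```text
(0,) [ 0.5379 -0.2551  0.6901  0.2667] th -155.738421871624
[[0.8, 0.2], [0.6, 0.3], [-1.4, -0.1], [-0.1, 0.3], [-0.3, -0.0], [0.3, 0.3], [-0.0, -1.1]]
(1,) [ 0.54   -0.2559  0.685   0.253 ] th -155.24850861952376
[[0.6, -0.5], [0.9, -0.1], [-0.5, 0.1], [-0.7, -0.1], [-0.2, 0.6], [-0.1, 0.1]]
(0, 1) [ 0.5388 -0.2555  0.6901  0.2605] th -155.38952977492391
[[1.0, -0.2], [0.8, -0.1], [-1.2, -0.5], [0.1, -0.0], [-0.3, -0.3], [0.2, 0.0], [0.2, -1.4], [0.1, -0.2], [0.6, 0.2], [-0.9, 0.3], [-1.2, -0.0], [-0.4, 0.9], [-0.3, 0.5]]
```

Run:
```python
from h import *
s=read_state();R=Ro.from_euler("xyz",s["tcp_rot"]).as_matrix();print(R)
for n,ps in(("top",[(299.2,210),(300.2,147.5),(298.4,180.5),(298.5,177)]),("scene",[(301.5,229.5),(338,199),(316.6,214.1),(319.1,214.2)])):
    for p in ps: print(n,p,at_z(n,p,.012))
i={n:cv2.imread(f"pics/{n}0.png")[:,:,::-1] for n in("top","scene")}
zoom("top",i["top"],(260,110,360,230),5,[],"pics/r1.png")
zoom("scene",i["scene"],(285,165,375,245),6,[],"pics/r2.png")
```

```text
[[-0.      0.3698  0.9291]
 [ 0.      0.9291 -0.3698]
 [-1.      0.     -0.    ]]
top (299.2, 210) [ 0.5207 -0.0327  0.012 ]
top (300.2, 147.5) [ 0.6776 -0.0332  0.012 ]
top (298.4, 180.5) [ 0.5945 -0.0298  0.012 ]
top (298.5, 177) [ 0.6033 -0.0299  0.012 ]
scene (301.5, 229.5) [ 0.54   -0.0348  0.012 ]
scene (338, 199) [ 0.6823 -0.0358  0.012 ]
scene (316.6, 214.1) [ 0.6042 -0.029   0.012 ]
scene (319.1, 214.2) [ 0.6085 -0.034   0.012 ]
```

View pics/r1.png

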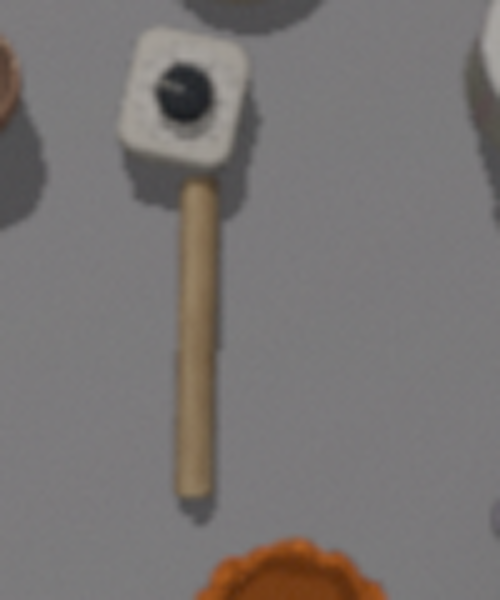

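View pics/r2.png

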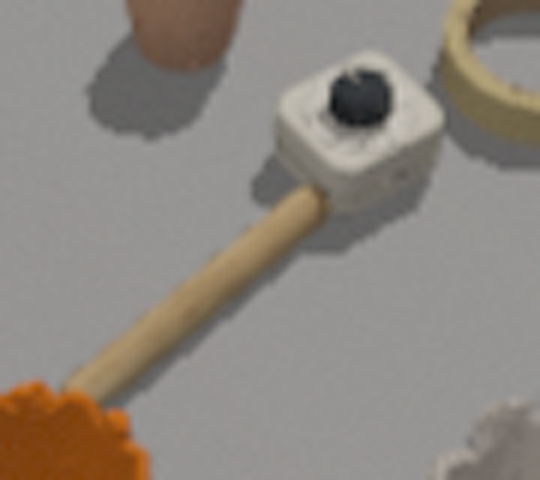

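View pics/o5.png

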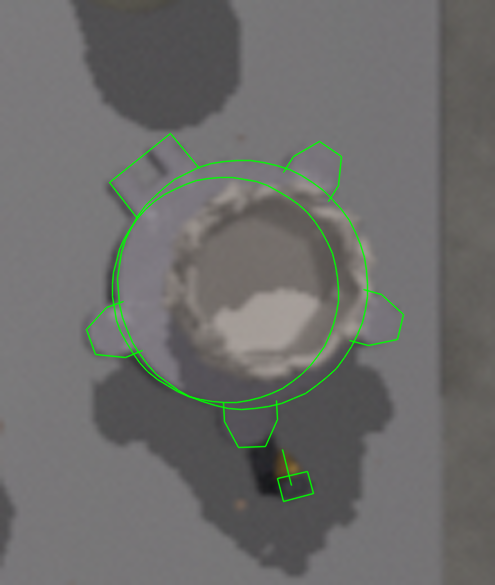

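Call:
arm_command:
  deltas: [2,-3.4,0,0,0,0.032,0,2,-3.4,0,0,0,0.032,0,2,-3.4,0,0,0,0.032,0,2,-3.4,0,0,0,0.032,0,2,-3.4,0,0,0,0.032,0,2,-3.4,0,0,0,0.032,0,2,-3.4,0,0,0,0.032,0,2,-3.4,0,0,0,0.032,0,2,-3.4,0,0,0,0.032,0,2,-3.4,0,0,0,0.032,0,2,-3.4,0,0,0,0.032,0,2,-3.4,0,0,0,0.032,0]

```text
time_s: 2.4
ee_pos: [0.4718, 0.1713, 0.2021]
tcp_rot: [0.307, 1.57, 0.314]
wrist_force: [0.5, -0.1, -0.2]
finger_gap: 0.0853
```

Call:
arm_command:
  deltas: [2.2,-3.4,0,0,0,0,0,2.2,-3.4,0,0,0,0,0,2.2,-3.4,0,0,0,0,0,2.2,-3.4,-1,0,0,0,0,2.1,-3.4,-3,0,0,0,0,2.0,-3.3,-3,0,0,0,0,0,0,-3,0,0,0,0,0,0,-2,0,0,0,0,0,0,0,0,0,0,0]

```text
time_s: 3.3
ee_pos: [0.5966, -0.0302, 0.0775]
tcp_rot: [2.965, 1.562, 2.97]
wrist_force: [-0.4, -0.4, 0.1]
finger_gap: 0.0853
```

Run:
```python
from h import *
s=read_state();print(s["ee_pos"],Ro.from_euler("xyz",s["tcp_rot"]).as_matrix(),s["qpos"])
for n in("top","scene"):
    im=grab_frame(n)
    b=(240,100,360,240) if n=="top" else (260,140,400,260)
    p=s["ee_pos"].copy();p[2]=.01
    zoom(n,im,b,5 if n=='scene' else 4,[[p-[.08,0,0],p+[.08,0,0]]],f"pics/g_{n}.png")
```

```text
[ 0.5966 -0.0302  0.0775] [[-0.0083 -0.0043  1.    ]
 [ 0.0015  1.      0.0043]
 [-1.      0.0015 -0.0083]] [-0.1681  0.2979  1.7644  0.      1.0877 -1.7432]
```

View pics/g_top.png

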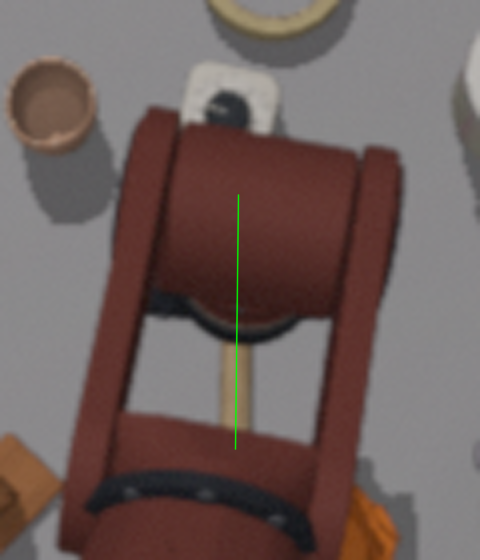

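View pics/g_scene.png

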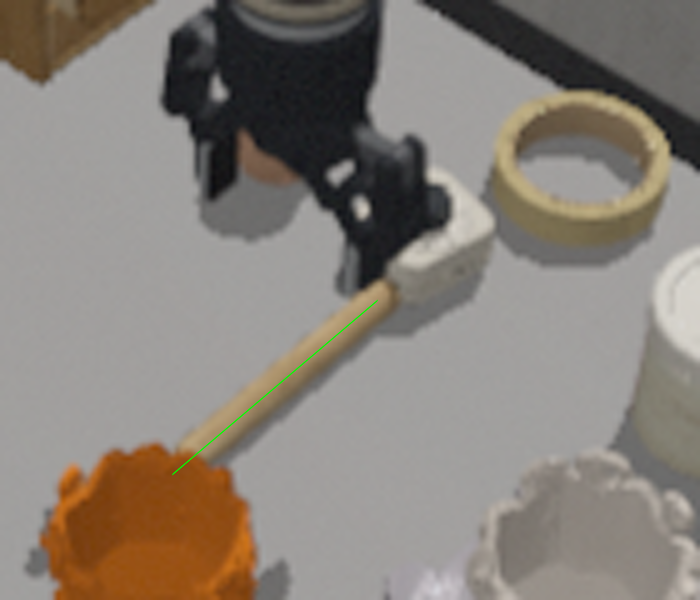

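Call:
arm_command:
  deltas: [0.6,0,-2,0,0,0,0,0,0,-2,0,0,0,0,0,0,-2,0,0,0,0,0,0,-1.3,0,0,0,0,0,0,0,0,0,0,255,0,0,0,0,0,0,255,0,0,0,0,0,0,255,0,0,0,0,0,0,255,0,0,0,0,0,0,255,0,0,0,0,0,0,255]

```text
time_s: 4.4
ee_pos: [0.6065, -0.0304, 0.0093]
tcp_rot: [-0.163, 1.57, -0.158]
wrist_force: [-0.7, -0.3, 0.0]
finger_gap: 0.0004
```

Run:
```python
from h import *
s=read_state();print(s["ee_pos"],s["wrist_force"])
for n in("top","scene"):
    im=grab_frame(n)
    b=(240,100,360,240) if n=="top" else (260,140,400,260)
    zoom(n,im,b,5 if n=='scene' else 4,[],f"pics/g2_{n}.png")
```

```text
[ 0.6065 -0.0304  0.0093] [-0.7004 -0.2973  0.0231]
```

View pics/g2_scene.png

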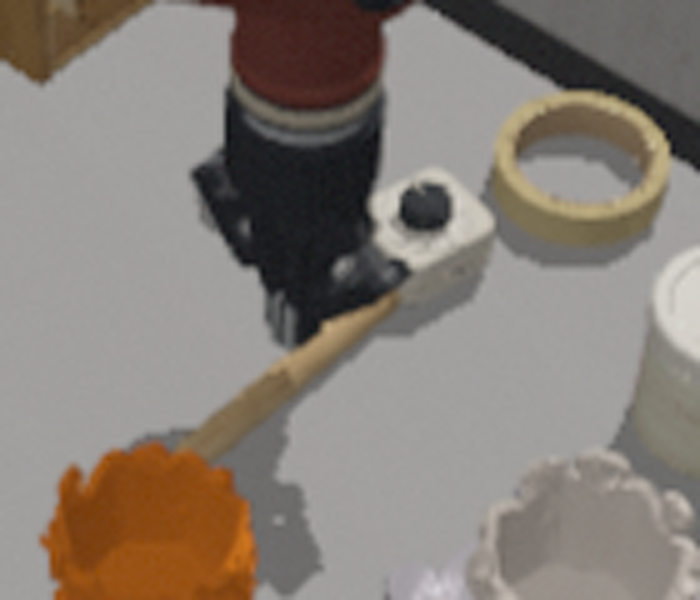

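View pics/g2_top.png

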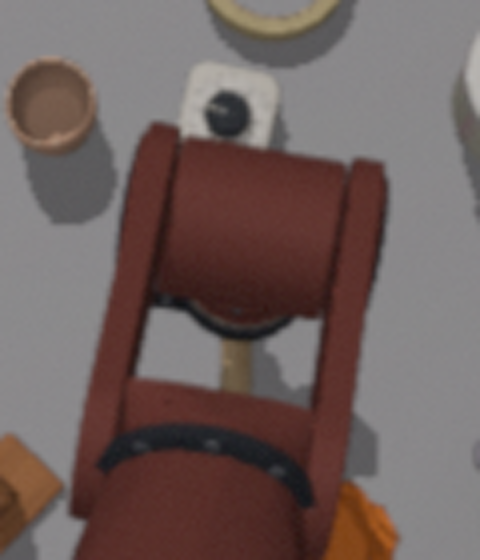

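Run:
```python
from h import *
s=read_state()
f=lambda n,p,b,k:((proj(n,p)-b+.5)*k).round(1)
for z in(0,.0093,.02,.04): print(z,f("scene",[.6065,-.0304,z],(260,140),5), at_z("scene",(260+285/5,140+342/5),z), at_z("scene",(260+240/5,140+412/5),z))
n="scene";im=grab_frame(n);zoom(n,im,(290,180,350,235),10,[],"pics/g3.png")
```

```text
0 [289.7 386.4] [ 0.6272 -0.0104  0.    ] [ 0.5756 -0.025   0.    ]
0.0093 [290.2 375.3] [ 0.6212 -0.0154  0.0093] [ 0.57   -0.0299  0.0093]
0.02 [290.9 362.2] [ 0.6143 -0.0211  0.02  ] [ 0.5636 -0.0355  0.02  ]
0.04 [292.1 337.5] [ 0.6014 -0.0318  0.04  ] [ 0.5517 -0.0459  0.04  ]
```

View pics/g3.png

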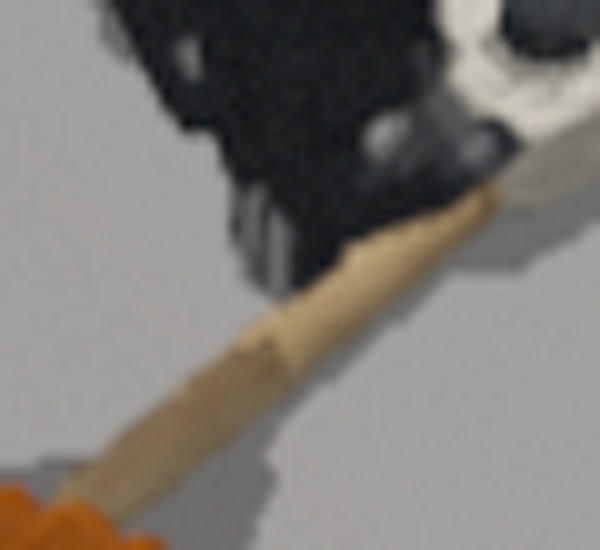

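Call:
arm_command:
  deltas: [0,0,2,0,0,0,255,0,0,3,0,0,0,255,0,0,3,0,0,0,255,-4,0,3,0,0,0,255,-4,4,0,0,0,0,0,-4,4,0,0,0,0,0,0,0,0,0,0,0,0]

```text
time_s: 5.25
ee_pos: [0.4892, 0.0436, 0.117]
tcp_rot: [2.859, 1.564, 2.867]
wrist_force: [0.4, -0.7, -0.1]
finger_gap: 0.0432
```

Run:
```python
from h import *
s=read_state();print(s["ee_pos"])
for n in("top","scene"):
    im=grab_frame(n)
    b=(240,100,360,240) if n=="top" else (260,140,400,260)
    zoom(n,im,b,5 if n=='scene' else 4,[],f"pics/g4_{n}.png")
    print([ (d["at"],d["confidence"]) for d in landmark_of(n,"roller_mid")[:2]])
```

```text
[0.4892 0.0436 0.117 ]
[([297.9, 179.1], 0.7)]
[([316.8, 213.8], 0.74)]
```

View pics/g4_scene.png

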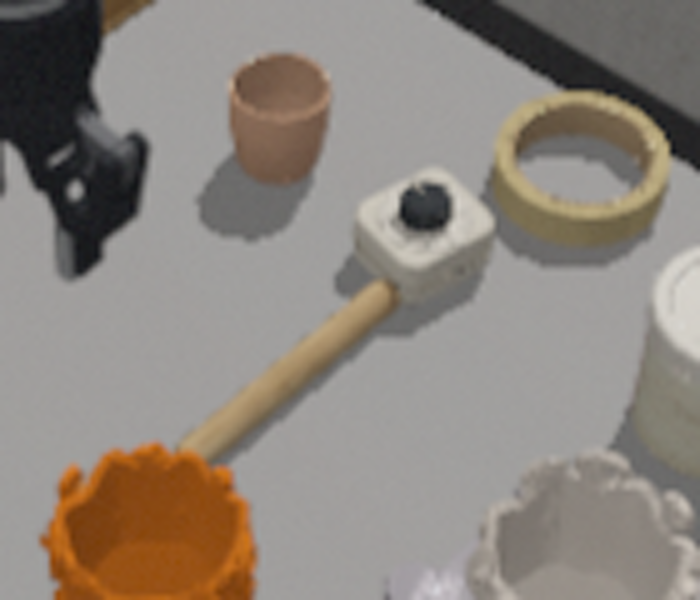

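View pics/g4_top.png

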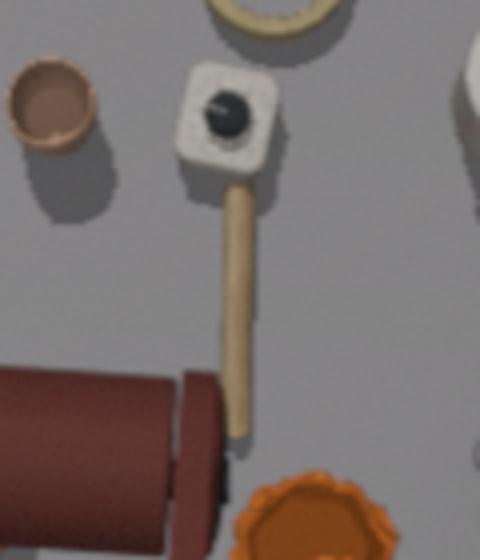

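Call:
arm_command:
  deltas: [0,0,0,0,0,0,255,0,0,-2,0,0,0,255,0,0,-2,0,0,0,255,0,0,-2,0,0,0,255,0,0,-1,0,0,0,255,0,0,-1,0,0,0,255,0,0,-0.5,0,0,0,255,0,0,-0.5,0,0,0,255,0,0,0,0,0,0,255]

```text
time_s: 6.35
ee_pos: [0.4954, 0.0404, 0.0286]
tcp_rot: [-3.138, 1.57, -3.133]
wrist_force: [0.2, 0.1, -0.6]
finger_gap: 0.0001
```

Run:
```python
from h import *
s=read_state();print(s["ee_pos"],s["wrist_force"],s["finger_gap"],s["qpos"],proj("scene",s["ee_pos"]))
im=grab_frame("scene");zoom("scene",im,(230,180,310,240),9,[[s["ee_pos"],s["ee_pos"]+[0,0,.02]]],"pics/t1.png")
```

```text
[0.4954 0.0404 0.0286] [ 0.2202  0.0554 -0.5934] 0.0001271116574777545 [-0.06    0.1744  2.0294 -0.      0.9382 -1.6359] [268.0952 219.597 ]
```

View pics/t1.png

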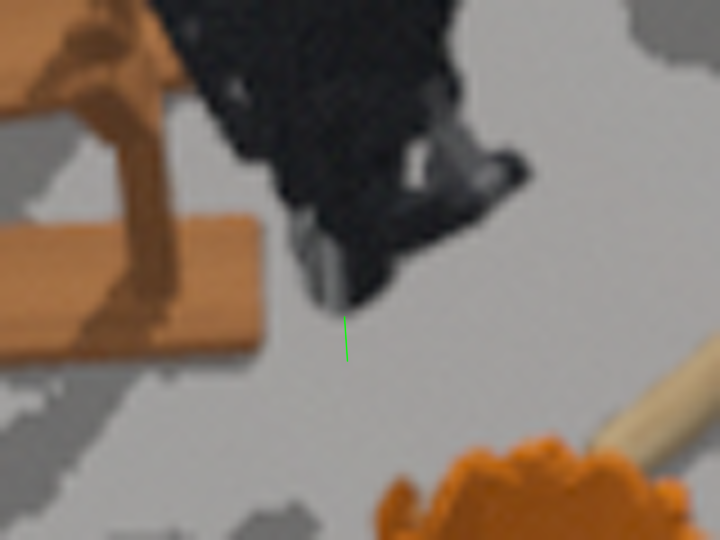

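Call:
arm_command:
  deltas: [0,0,-1,0,0,0,255,0,0,-1,0,0,0,255,0,0,-0.5,0,0,0,255,0,0,-0.3,0,0,0,255,0,0,0,0,0,0,255]

```text
time_s: 6.9
ee_pos: [0.4947, 0.0405, -0.0]
tcp_rot: [3.068, 1.569, 3.073]
wrist_force: [0.3, -0.0, -0.4]
finger_gap: -0.0003
```

Call:
arm_command:
  deltas: [0,0,-0.5,0,0,0,255,0,0,-0.5,0,0,0,255,0,0,0,0,0,0,255]

```text
time_s: 7.2
ee_pos: [0.4947, 0.0405, -0.0099]
tcp_rot: [3.086, 1.569, 3.091]
wrist_force: [-0.4, -0.3, 0.0]
finger_gap: -0.0001
```

Call:
arm_command:
  deltas: [0,0,-0.3,0,0,0,255,0,0,-0.2,0,0,0,255,0,0,0,0,0,0,255]

```text
time_s: 7.5
ee_pos: [0.4951, 0.0404, -0.0145]
tcp_rot: [3.035, 1.57, 3.04]
wrist_force: [-1.0, 0.9, -0.2]
finger_gap: -0.0006
```

Run:
```python
from h import *
s=read_state();print(s["ee_pos"],s["wrist_force"],s["finger_gap"],s["qpos"],s["tau"])
im=grab_frame("scene");zoom("scene",im,(230,180,310,240),9,[[s["ee_pos"],s["ee_pos"]+[0,0,.02]]],"pics/t2.png")
```

```text
[ 0.4951  0.0404 -0.0145] [-1.0332  0.8529 -0.2459] -0.0005766522781533239 [-0.0599  0.254   2.0392  0.      0.849  -1.6359] [ -0.022  -32.7855 -22.085   -0.0008  -0.0323  -0.    ]
```

View pics/t2.png

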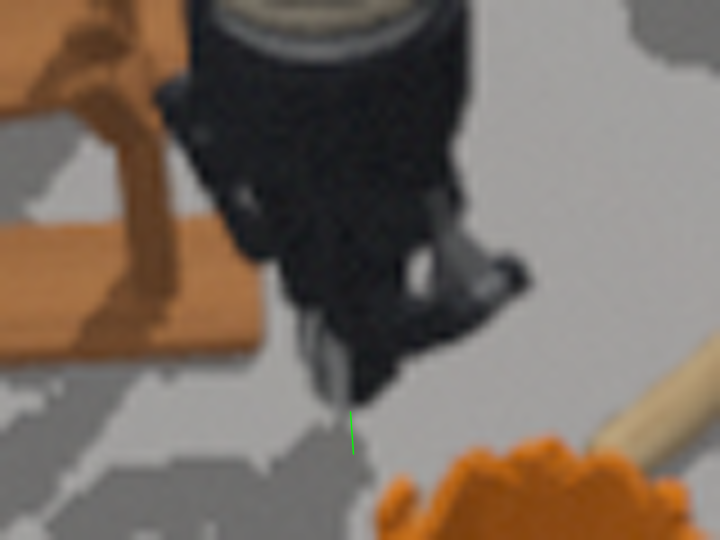

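Call:
arm_command:
  deltas: [0,0,-0.3,0,0,0,255,0,0,0,0,0,0,255]

```text
time_s: 7.75
ee_pos: [0.4951, 0.0404, -0.0175]
tcp_rot: [3.07, 1.57, 3.076]
wrist_force: [-0.4, 0.3, 0.9]
finger_gap: 0.0002
```

Call:
arm_command:
  deltas: [0,0,-0.2,0,0,0,255,0,0,0,0,0,0,255]

```text
time_s: 7.95
ee_pos: [0.4951, 0.0404, -0.0195]
tcp_rot: [3.139, 1.57, -3.139]
wrist_force: [0.4, 0.5, -0.5]
finger_gap: 0.0001
```

Call:
arm_command:
  deltas: [0,0,-0.2,0,0,0,255,0,0,0,0,0,0,255]

```text
time_s: 8.15
ee_pos: [0.4952, 0.0405, -0.0214]
tcp_rot: [3.059, 1.57, 3.064]
wrist_force: [-0.3, -0.4, -0.5]
finger_gap: -0.0001
```

Call:
arm_command:
  deltas: [0,0,-0.2,0,0,0,255,0,0,0,0,0,0,255]

```text
time_s: 8.35
ee_pos: [0.4951, 0.0405, -0.0235]
tcp_rot: [3.062, 1.57, 3.068]
wrist_force: [0.5, 0.4, 1.2]
finger_gap: 0.0001
```

Call:
arm_command:
  deltas: [0,0,-0.2,0,0,0,255,0,0,0,0,0,0,255]

```text
time_s: 8.55
ee_pos: [0.4953, 0.0404, -0.0254]
tcp_rot: [-2.953, 1.571, -2.948]
wrist_force: [1.2, -1.6, 0.2]
finger_gap: -0.0001
```

Run:
```python
from h import *
s=read_state();print(s["ee_pos"],s["wrist_force"],s["tau"])
im=grab_frame("scene");e=s["ee_pos"];zoom("scene",im,(230,180,310,240),9,[[e+[0,0,.02],e+[0,0,.0254]]],"pics/t3.png")
```

```text
[ 0.4953  0.0404 -0.0254] [ 1.2462 -1.6294  0.1546] [  0.1231 -33.1721 -21.3747   0.029    0.0425  -0.0149]
```

View pics/t3.png

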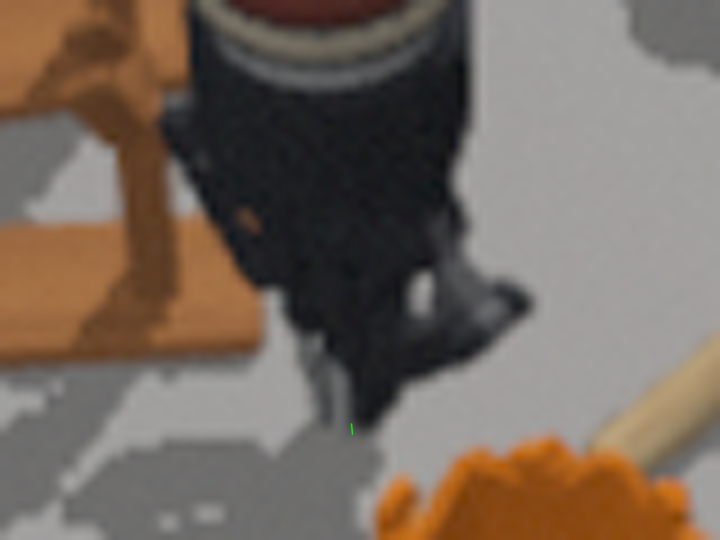

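Call:
arm_command:
  deltas: [0,0,3,0,0,0,0,1.2,0,4,0,0,0,0,3,-2,3,0,0,0,0,3.6,-2.6,0,0,0,0,0,3,-2.5,0,0,0,0,0,0,0,-3,0,0,0,0,0,0,-3,0,0,0,0,0,0,-2.6,0,0,0,0,0,0,-1,0,0,0,0,0,0,0,0,0,0,0]

```text
time_s: 9.6
ee_pos: [0.6013, -0.0302, -0.0232]
tcp_rot: [2.97, 1.566, 2.975]
wrist_force: [-0.8, -0.3, 0.3]
finger_gap: 0.0854
```

Call:
arm_command:
  deltas: [0.2,0,0.2,0,0,0,255,0,0,0,0,0,0,255,0,0,0,0,0,0,255,0,0,0,0,0,0,255,0,0,0,0,0,0,255,0,0,0,0,0,0,255]

```text
time_s: 10.2
ee_pos: [0.6063, -0.0307, -0.018]
tcp_rot: [-0.144, 1.569, -0.139]
wrist_force: [-1.3, -0.5, 5.1]
finger_gap: 0.0157
```

Call:
arm_command:
  deltas: [0,0,0,0,0,0,150,0,0,0,0,0,0,150,0,0,-0.4,0,0,0,150,0,0,-0.4,0,0,0,150,0,0,0,0,0,0,150]

```text
time_s: 10.7
ee_pos: [0.6042, -0.0304, -0.0286]
tcp_rot: [2.972, 1.568, 2.977]
wrist_force: [-0.3, 0.2, 0.4]
finger_gap: 0.0349
```

Run:
```python
from h import *
s=read_state();print(s["ee_pos"],s["wrist_force"],s["finger_gap"])
im=grab_frame("scene");e=s["ee_pos"];zoom("scene",im,(280,180,350,240),10,[],"pics/t4.png")
```

```text
[ 0.6042 -0.0304 -0.0286] [-0.3176  0.1993  0.4212] 0.03494925021898494
```

View pics/t4.png

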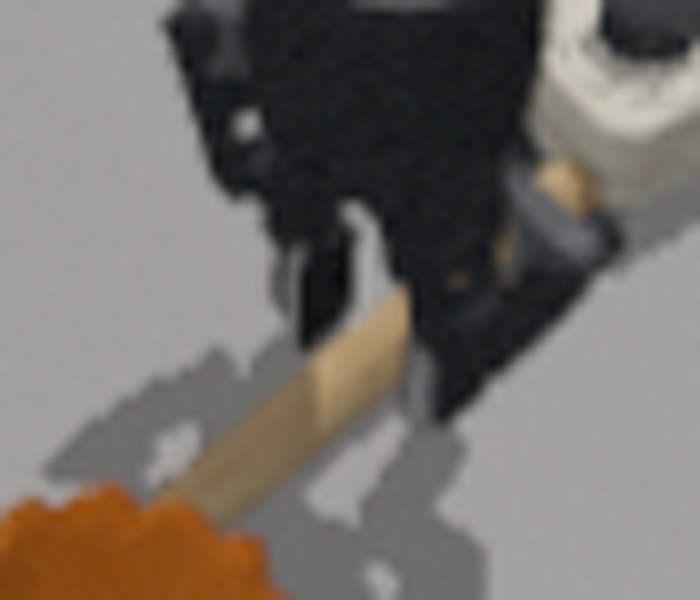

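Call:
arm_command:
  deltas: [0,0,0,0,0,0,255,0,0,0,0,0,0,255,0,0,0,0,0,0,255,0,0,0,0,0,0,255]

```text
time_s: 11.15
ee_pos: [0.6054, -0.0306, -0.0272]
tcp_rot: [-0.334, 1.571, -0.329]
wrist_force: [0.0, -0.2, -1.1]
finger_gap: 0.0174
```

Call:
arm_command:
  deltas: [0,0,0,0,0,0,160,0,0,0,0,0,0,160,0,0,-0.3,0,0,0,160,0,0,-0.3,0,0,0,160,0,0,0,0,0,0,160]

```text
time_s: 11.65
ee_pos: [0.6059, -0.0307, -0.0301]
tcp_rot: [-3.138, 1.57, -3.132]
wrist_force: [-7.5, 0.8, 17.5]
finger_gap: 0.0318
```

Call:
arm_command:
  deltas: [0,0,0.5,0,0,0,160,0,0,0,0,0,0,255,0,0,0,0,0,0,255,0,0,0,0,0,0,255,0,0,0,0,0,0,255]

```text
time_s: 12.15
ee_pos: [0.6065, -0.0307, -0.0271]
tcp_rot: [-0.12, 1.569, -0.115]
wrist_force: [-0.2, 1.4, 6.6]
finger_gap: 0.0173
```

Same opening; lift and check that it holds.

Call:
arm_command:
  deltas: [0,0,1,0,0,0,255,0,0,2,0,0,0,255,0,0,3,0,0,0,255,0,0,4,0,0,0,255,0,0,4,0,0,0,255,0,0,0,0,0,0,255]

```text
time_s: 12.75
ee_pos: [0.6108, -0.0314, 0.1193]
tcp_rot: [-0.171, 1.557, -0.165]
wrist_force: [0.5, -0.0, 0.5]
finger_gap: 0.0172
```

Run:
```python
from h import *
s=read_state();print(s["ee_pos"],s["wrist_force"],s["finger_gap"],s["qpos"])
for n in("scene","top"):
    im=grab_frame(n);zoom(n,im,(260,100,400,240),4,[],f"pics/l_{n}.png")
```

```text
[ 0.6108 -0.0314  0.1193] [ 0.4874 -0.0446  0.5249] 0.017215246514242093 [-0.1661  0.2605  1.7238  0.      1.1438 -1.7422]
```

View pics/l_scene.png

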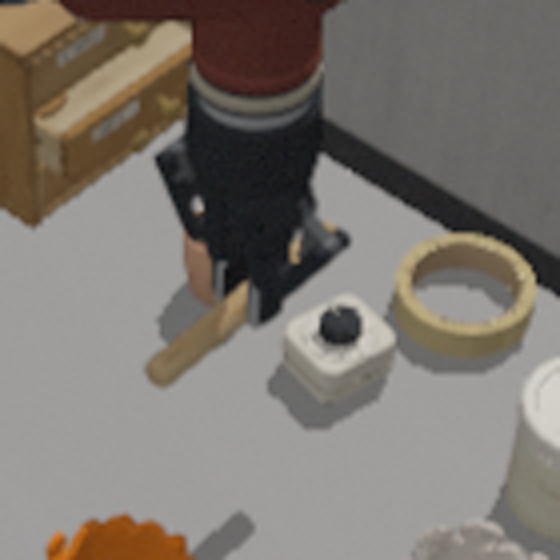

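View pics/l_top.png

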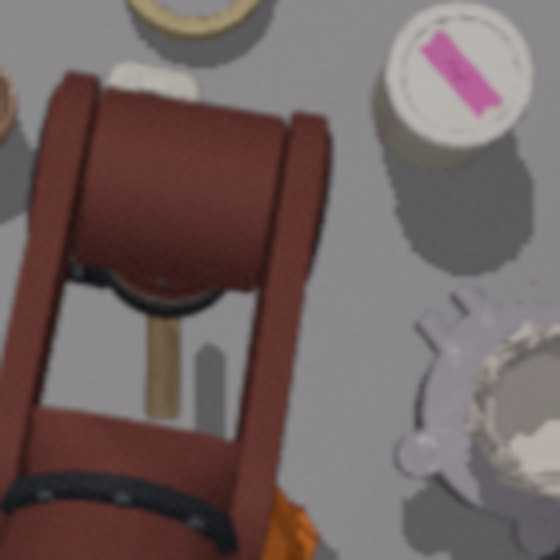

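Call:
arm_command:
  deltas: [0,2,4.5,0,0,-0.093,255,0,3,4,0,0,-0.093,255,-0.8,4,0,0,0,-0.093,255,-0.8,4,0,0,0,-0.093,255,-0.8,4,0,0,0,-0.093,255,-0.8,4,0,-0.0587,-0.1171,0,255,-0.8,4,0,-0.0587,-0.1171,0,255,-0.8,4,0,-0.0587,-0.1171,0,255,-0.6,4,0,-0.0587,-0.1171,0,255,0,0,-2,0,0,0,255,0,0,-2,0,0,0,255,0,0,0,0,0,0,255]

```text
time_s: 14.05
ee_pos: [0.5466, 0.2971, 0.1494]
tcp_rot: [-0.028, 1.056, -0.483]
wrist_force: [-0.4, 0.0, -0.7]
finger_gap: 0.0174
```

Run:
```python
from h import *
s=read_state();e=s["ee_pos"];R=Ro.from_euler("xyz",s["tcp_rot"]).as_matrix();print(e,R,s["qpos"],s["finger_gap"])
L=[]
for c,col in((e-.037*R[:,0],0),): L.append([c-.08*R[:,2],c+.08*R[:,2]])
c2=e-.010*R[:,0]+[0,0,.027];L.append([c2-.08*R[:,2],c2+.08*R[:,2]])
for n in("scene","top"):
    im=grab_frame(n);zoom(n,im,(170,80,310,230) if n=="scene" else (120,120,260,260),4,L[:1]+rest_pts(.568,.2952,-.465),f"pics/h_{n}.png")
    z=cv2.imread(f"pics/h_{n}.png");draw(z,n,L[1:],4,np.array((170,80) if n=="scene" else (120,120)),(255,0,255));cv2.imwrite(f"pics/h_{n}.png",z)
```

```text
[0.5466 0.2971 0.1494] [[ 0.4363  0.4429  0.7832]
 [-0.2289  0.8965 -0.3794]
 [-0.8702 -0.0138  0.4925]] [ 0.6221  0.1577  1.8744 -0.5741  0.9455 -0.1895] 0.017351218135189275
```

View pics/h_scene.png

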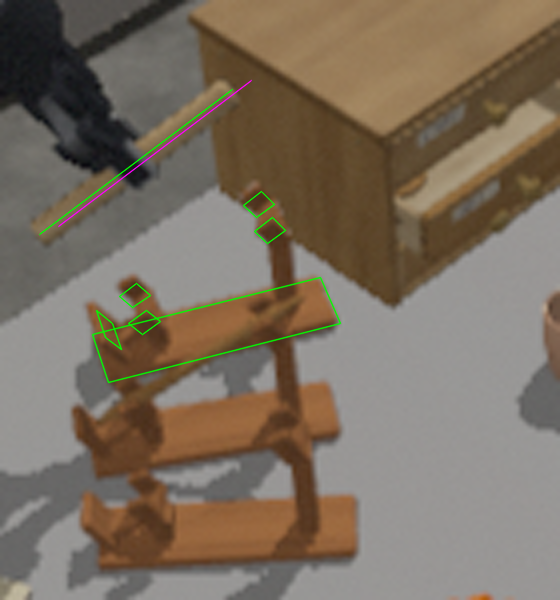

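View pics/h_top.png

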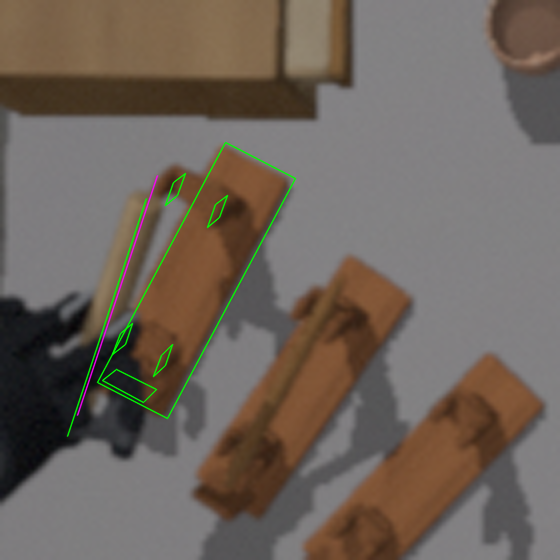

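Run:
```python
from h import *
for n,b in(("top",(138,148,198,228)),("scene",(186,122,256,182))):
    im=cv2.imread(f"pics/{n}0.png")[:,:,::-1]; im=cv2.convertScaleAbs(im,alpha=1.8)
    f=7 if n=="top" else 10
    zoom(n,im,b,f,[],f"pics/k_{n}.png");zoom(n,im,b,f,rest_pts(.568,.2952,-.465)[1:],f"pics/kk_{n}.png")
    a=cv2.imread(f"pics/k_{n}.png");c=cv2.imread(f"pics/kk_{n}.png")
    cv2.imwrite(f"pics/k_{n}.png",np.hstack([a,c])[:, :] if n=="top" else cv2.resize(np.hstack([a,c]),None,fx=.57,fy=.57,interpolation=cv2.INTER_AREA))
```

```text
(no output)
```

View pics/k_top.png

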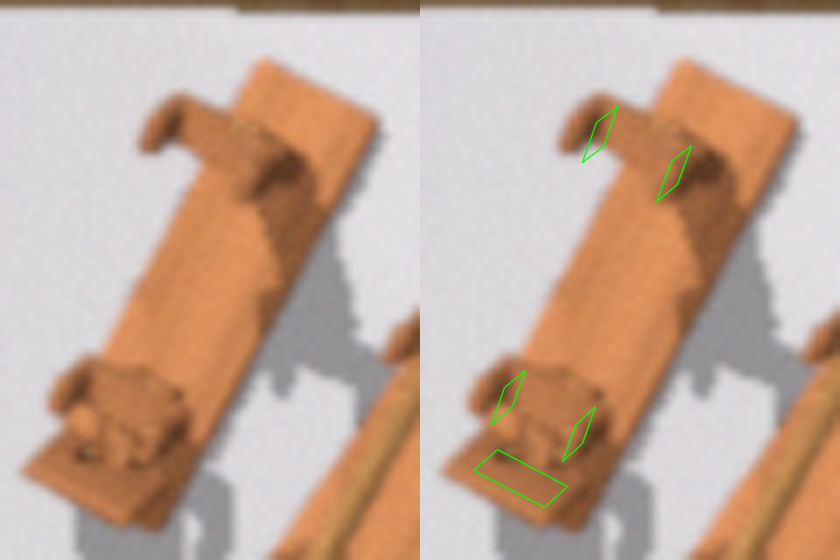

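View pics/k_scene.png

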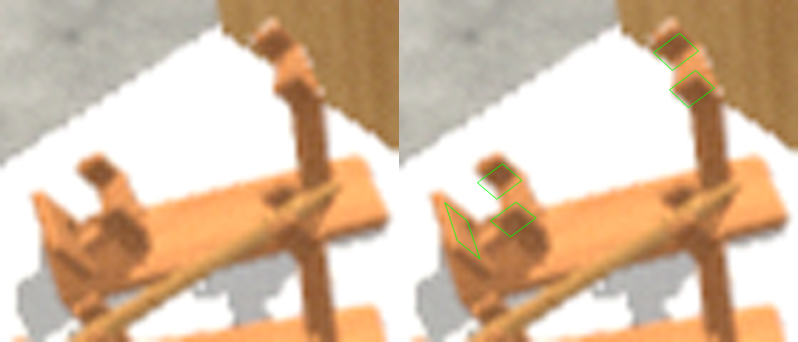

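Run:
```python
from h import *
print(at_z("top",(162.6,188.3),.0767),at_z("top",(162.7,187.2),.068),at_z("scene",(218.8,144.6),.0767),at_z("scene",(221.6,145.8),.068))
print(proj("top",[.5635,.2974,.0767]),proj("scene",[.5635,.2974,.0767]))
for dx,dy in((0,0),(0,.003)):
  for n,b in(("top",(138,148,198,228)),("scene",(186,122,256,182))):
    im=cv2.imread(f"pics/{n}0.png")[:,:,::-1]; im=cv2.convertScaleAbs(im,alpha=1.8)
    f=7 if n=="top" else 10
    P=rest_pts(.568+dx,.2952+dy,-.465)[1:]
    zoom(n,im,b,f,P,f"pics/m_{n}{int(dy*1000)}.png")
a=np.hstack([cv2.imread("pics/m_top0.png"),cv2.imread("pics/m_top3.png")]);cv2.imwrite("pics/mm.png",cv2.resize(a,None,fx=.95,fy=.95))
cv2.imwrite("pics/ms.png",cv2.imread("pics/m_scene3.png"))
```

```text
[0.5648 0.2943 0.0767] [0.5682 0.2962 0.068 ] [0.5634 0.2994 0.0767] [0.571  0.2978 0.068 ]
[161.303  188.8124] [219.3272 144.9234]
```

View pics/mm.png

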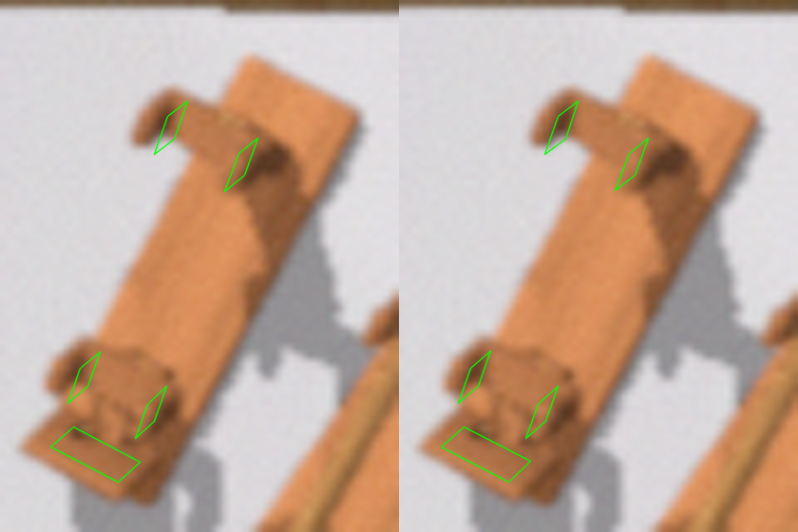

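View pics/ms.png

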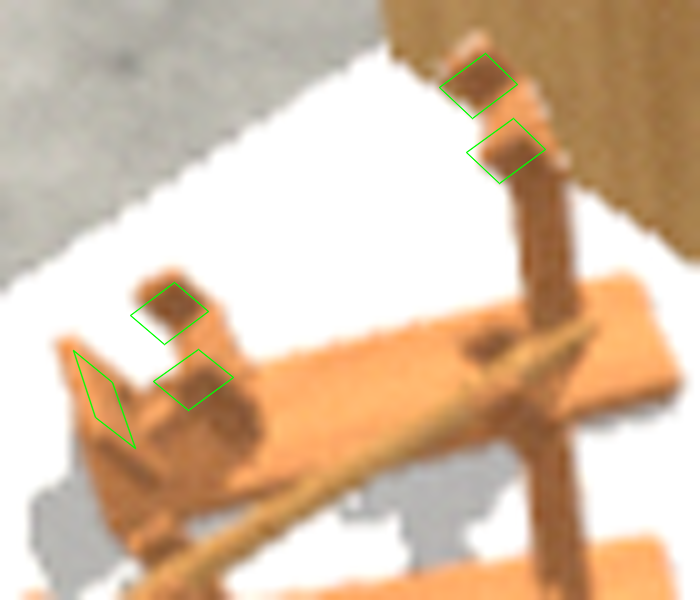

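Call:
arm_command:
  deltas: [0.7,-0.2,-2,0,0,0.01,255,0.7,-0.2,-2,0,0,0,255,0.7,-0.1,-2,0,0,0,255,0.7,-0.1,-1.4,0,0,0,255,0,0,0,0,0,0,255,0,0,0,0,0,0,255]

```text
time_s: 14.75
ee_pos: [0.5802, 0.2923, 0.0833]
tcp_rot: [-0.005, 1.049, -0.456]
wrist_force: [0.0, 0.4, -0.3]
finger_gap: 0.0174
```

```bash
cat > look.py <<'E'
from h import *
import sys
tag=sys.argv[1]
s=read_state();e=s["ee_pos"];R=Ro.from_euler("xyz",s["tcp_rot"]).as_matrix();c=e-.037*R[:,0]
print(e,"c",c,s["wrist_force"],s["finger_gap"],s["time_s"])
seat=np.array([.564,.298,.077]);Rr=Ro.from_euler("z",-.465).as_matrix()@Ro.from_euler("y",-np.pi/6).as_matrix()
print("c in slope frame",Rr.T@(c-seat), "tool x,z in slope",Rr.T@R[:,0],Rr.T@R[:,2])
L=[[c-.08*R[:,2],c+.08*R[:,2]]]
for n,b,f in(("scene",(175,100,265,190),6.5),("top",(125,140,215,240),6)):
    im=cv2.convertScaleAbs(grab_frame(n),alpha=1.6);zoom(n,im,b,f,L if len(sys.argv)<3 else [],f"pics/{tag}_{n}.png")
E
python3 look.py i
```

```text
[0.5802 0.2923 0.0833] c [0.5636 0.3004 0.1153] [ 0.0202  0.3582 -0.337 ] 0.017374595335965512 14.75
c in slope frame [0.0179 0.002  0.0339] tool x,z in slope [-0.0015  0.0045 -1.    ] [ 0.9999  0.0129 -0.0014]
```

View pics/i_scene.png

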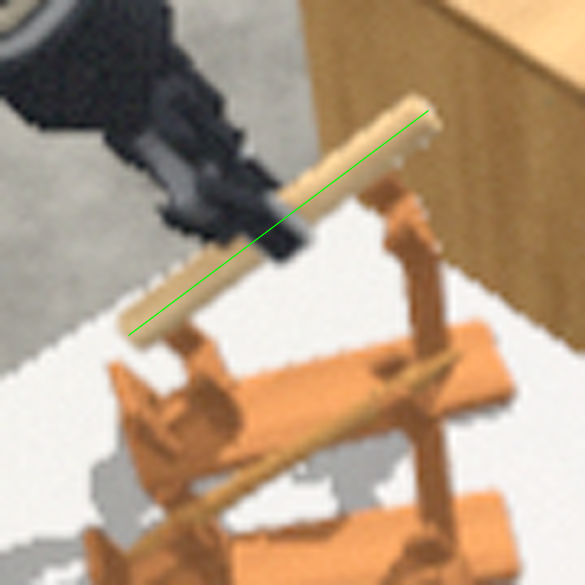

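View pics/i_top.png

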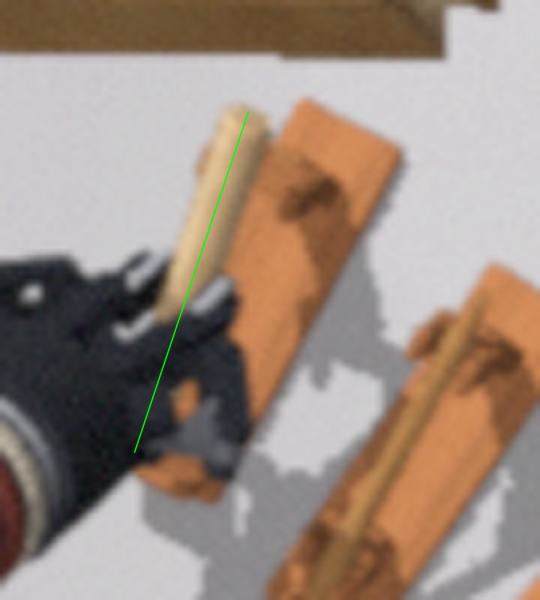

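Call:
arm_command:
  deltas: [0.2,-0.2,-0.8,0,0,0,255,0.2,-0.2,-0.8,0,0,0,255,0.2,-0.1,-0.7,0,0,0,255,0,0,0,0,0,0,255]

```text
time_s: 15.25
ee_pos: [0.585, 0.2874, 0.0582]
tcp_rot: [-0.007, 1.05, -0.457]
wrist_force: [0.4, 1.5, -0.4]
finger_gap: 0.0175
```

```bash
python3 look.py j
```

```text
[0.585  0.2874 0.0582] c [0.5685 0.2955 0.0903] [ 0.3655  1.4576 -0.3849] 0.017458458741176977 15.25
c in slope frame [ 0.0111 -0.0002  0.0089] tool x,z in slope [-0.0031  0.004  -1.    ] [ 0.9999  0.0142 -0.0031]
```

View pics/j_scene.png

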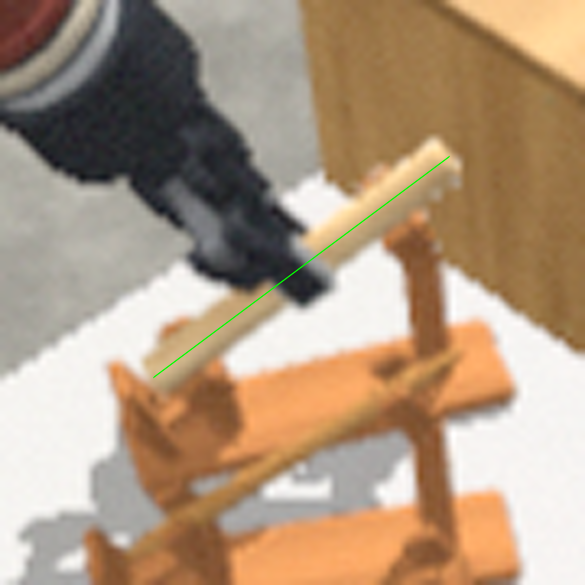

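View pics/j_top.png

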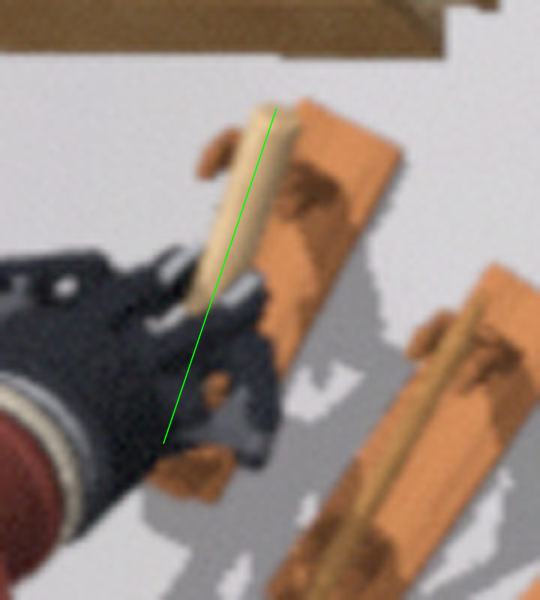

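Call:
arm_command:
  deltas: [0.2,-0.1,-0.4,0,0,0,255,0.2,-0.1,-0.4,0,0,0,255,0,0,0,0,0,0,255]

```text
time_s: 15.65
ee_pos: [0.5897, 0.2857, 0.0513]
tcp_rot: [-0.005, 1.049, -0.455]
wrist_force: [1.1, 1.0, -0.9]
finger_gap: 0.0176
```

Call:
arm_command:
  deltas: [0.1,-0.05,-0.2,0,0,0,255,0,0,0,0,0,0,255]

```text
time_s: 15.85
ee_pos: [0.5901, 0.2856, 0.051]
tcp_rot: [-0.006, 1.049, -0.457]
wrist_force: [-6.6, 0.9, 7.2]
finger_gap: 0.0174
```

```bash
python3 look.py k2
```

```text
[0.5901 0.2856 0.051 ] c [0.5736 0.2938 0.0831] [-6.5886  0.9441  7.2282] 0.017403808280578078 15.85
c in slope frame [0.0121 0.0005 0.0001] tool x,z in slope [-0.0017  0.0042 -1.    ] [ 0.9999  0.013  -0.0017]
```

View pics/k2_scene.png

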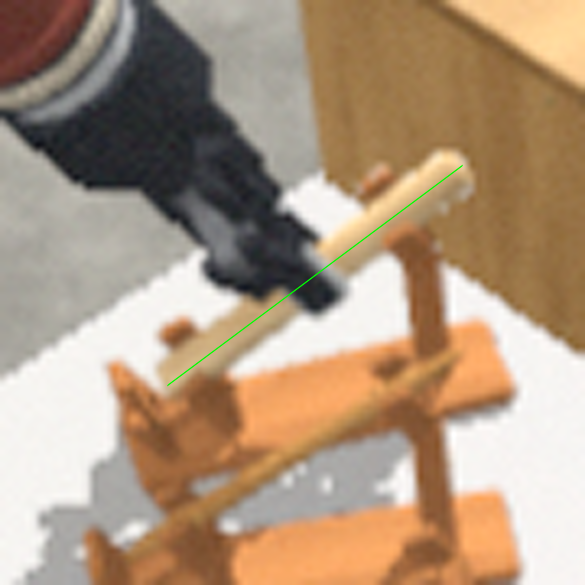

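Call:
arm_command:
  deltas: [-0.25,0.12,-0.15,0,0,0,255,-0.25,0.12,-0.15,0,0,0,255,-0.25,0.12,-0.15,0,0,0,255,0,0,0,0,0,0,255]

```text
time_s: 16.35
ee_pos: [0.5842, 0.2898, 0.0469]
tcp_rot: [-0.001, 1.047, -0.45]
wrist_force: [-1.7, 0.7, 6.4]
finger_gap: 0.0173
```

Call:
arm_command:
  deltas: [-0.17,0.08,-0.1,0,0,0,255,0,0,0,0,0,0,255]

```text
time_s: 16.55
ee_pos: [0.5825, 0.2905, 0.0459]
tcp_rot: [-0.001, 1.047, -0.451]
wrist_force: [-1.4, 0.5, 5.4]
finger_gap: 0.0174
```

```bash
python3 look.py k3 x
```

```text
[0.5825 0.2905 0.0459] c [0.5659 0.2986 0.0779] [-1.35    0.4861  5.3791] 0.017350027575704214 16.55
c in slope frame [0.0017 0.0014 0.0001] tool x,z in slope [ 0.0003  0.0072 -1.    ] [0.9999 0.0135 0.0004]
```

View pics/k3_scene.png

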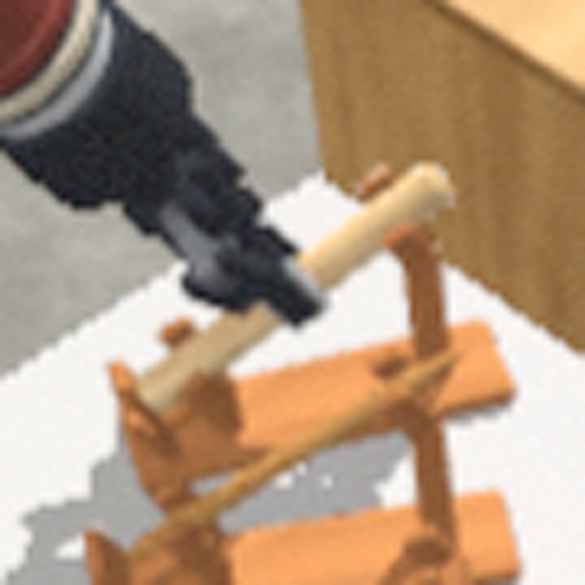

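Close to the stop; continue in 2 mm steps until the force rises.

Call:
arm_command:
  deltas: [-0.17,0.08,-0.1,0,0,0,255,0,0,0,0,0,0,255]

```text
time_s: 16.85
ee_pos: [0.5808, 0.2913, 0.0448]
tcp_rot: [-0.001, 1.047, -0.451]
wrist_force: [-0.7, 1.0, 5.9]
finger_gap: 0.0175
```

Call:
arm_command:
  deltas: [-0.17,0.08,-0.1,0,0,0,255,0,0,0,0,0,0,255]

```text
time_s: 17.05
ee_pos: [0.5792, 0.292, 0.0438]
tcp_rot: [-0.002, 1.047, -0.451]
wrist_force: [-0.3, 0.8, 5.8]
finger_gap: 0.0173
```

Call:
arm_command:
  deltas: [-0.17,0.08,-0.1,0,0,0,255,0,0,0,0,0,0,255]

```text
time_s: 17.25
ee_pos: [0.5792, 0.2922, 0.0438]
tcp_rot: [-0.002, 1.044, -0.45]
wrist_force: [4.5, -2.9, 4.4]
finger_gap: 0.0175
```

Call:
arm_command:
  deltas: [-0.17,0.08,-0.1,0,0,0,255,0,0,0,0,0,0,255]

```text
time_s: 17.45
ee_pos: [0.5792, 0.2925, 0.044]
tcp_rot: [-0.002, 1.041, -0.45]
wrist_force: [9.4, -4.5, 4.7]
finger_gap: 0.0176
```

```bash
python3 look.py k4 x
```

```text
[0.5792 0.2925 0.044 ] c [0.5623 0.3006 0.076 ] [ 9.3693 -4.5365  4.6835] 0.01762383103290754 17.45
c in slope frame [-0.0028  0.0016  0.0004] tool x,z in slope [ 0.006   0.0074 -1.    ] [0.9999 0.0147 0.0061]
```

View pics/k4_scene.png

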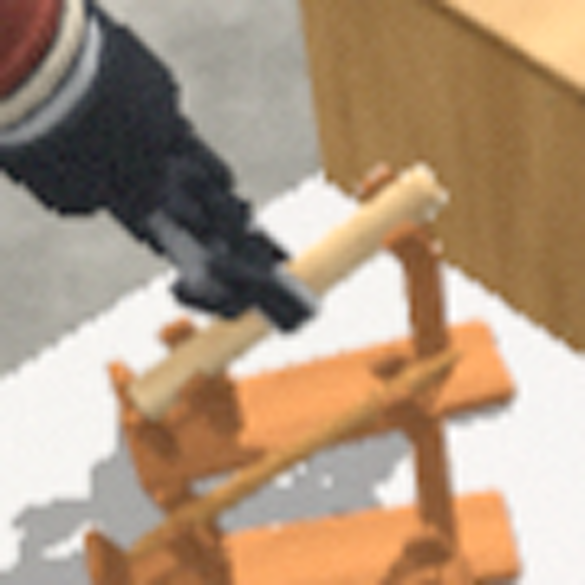

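Call:
arm_command:
  deltas: [0.25,-0.12,0.2,0,0,0,255,0,0,0,0,0,0,200,0,0,0,0,0,0,150,0,0,0,0,0,0,110,0,0,0,0,0,0,110,-0.5,0.2,0.9,0,0,0,110,-1.3,0.7,2.6,0,0,0,110,-1.3,0.7,2.6,0,0,0,110,-1.3,0.7,2.6,0,0,0,110,-1.3,0.7,2.6,0,0,0,110,0,0,0,0,0,0,110]

```text
time_s: 18.65
ee_pos: [0.5209, 0.3249, 0.1607]
tcp_rot: [0.01, 1.046, -0.439]
wrist_force: [0.0, 0.9, 0.6]
finger_gap: 0.0482
```

```bash
python3 look.py k5 x
```

```text
[0.5209 0.3249 0.1607] c [0.5041 0.3328 0.1927] [0.0498 0.9089 0.6055] 0.04824927519880557 18.65
c in slope frame [-0.002   0.0042  0.1348] tool x,z in slope [ 0.0014  0.0131 -0.9999] [0.9999 0.0123 0.0016]
```

View pics/k5_scene.png

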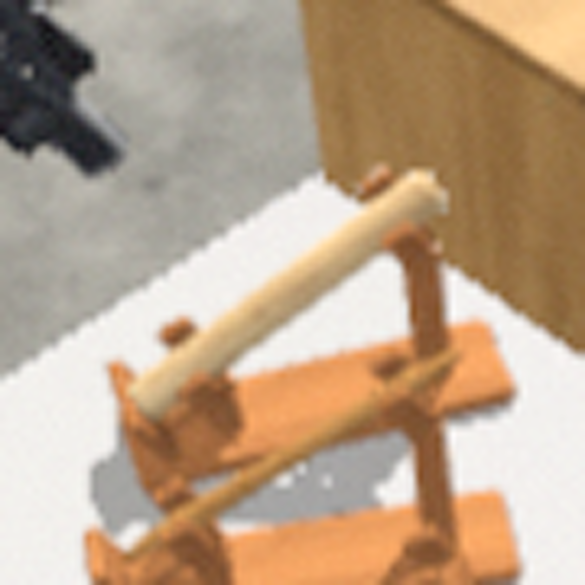

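View pics/k5_top.png

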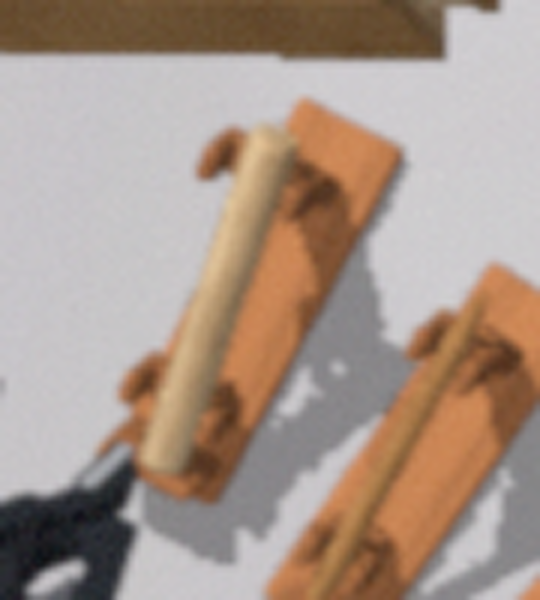

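Call:
arm_command:
  deltas: [0,0,3.5,0.0556,0.118,0,110,0,0,3.5,0.0556,0.118,0,255,0,0,3.5,0.0556,0.118,0,255,0,-3,0,0.0556,0.118,0,255,-1,-4.5,0,0,0,-0.149,255,-1,-4.5,0,0,0,-0.149,255,-1,-4.5,0,0,0,-0.149,255,-1,-4.5,0,0,0,-0.149,255,-1,-4.5,0,0,0,-0.149,255,-1,-4.5,0,0,0,-0.149,255,-1,-4.5,0,0,0,-0.149,255,-1,-4.5,0,0,0,-0.149,255]

```text
time_s: 19.95
ee_pos: [0.4383, -0.0701, 0.2583]
tcp_rot: [-1.639, 1.56, 2.997]
wrist_force: [0.8, 0.1, 0.3]
finger_gap: 0.0001
```

Call:
arm_command:
  deltas: [0,-4.5,0,0,0,-0.149,255,0,-4.5,0,0,0,-0.149,255,0,-4.5,0,0,0,-0.149,255,0,-4.5,0,0,0,-0.149,255,0,-4.5,0,0,0,-0.149,255,0,0,0,0,0,0,255]

```text
time_s: 20.55
ee_pos: [0.4383, -0.2981, 0.2578]
tcp_rot: [-1.348, 1.561, 2.542]
wrist_force: [0.1, -0.4, -0.2]
finger_gap: 0.0
```

```bash
cat > st.py <<'E'
from h import *
W=np.array([.539,-.2555,0])
s=read_state();e=s["ee_pos"];R=Ro.from_euler("xyz",s["tcp_rot"]).as_matrix();tip=e-.027*R[:,0]
d=tip-W
print(s["time_s"],"ee",e,"q",s["qpos"],"F",s["wrist_force"]);print("tip",tip,"r",np.hypot(*d[:2]),"phi",np.degrees(np.arctan2(d[1],d[0]))%360)
print("toolx",R[:,0],"tooly",R[:,1])
def target(phi,r,z,L):
    p=np.radians(phi);rh=np.array([np.cos(p),np.sin(p),0]);t=np.array([-rh[1],rh[0],0])
    x=-np.sin(L)*rh-np.cos(L)*np.array([0,0,1]);y=t;T=np.stack([x,y,np.cross(x,y)],1)
    return W+rh*r+[0,0,z]+.027*x,T
import sys
if len(sys.argv)>1:
    phi,r,z,L=[float(v) for v in sys.argv[1:5]]
    P,T=target(phi,r,z,np.radians(L))
    print("target",P,"delta cm",(P-e)*100,"rotvec",Ro.from_matrix(T@R.T).as_rotvec())
E
python3 st.py 222 0.11 0.13 33
```

```text
20.55 ee [ 0.4383 -0.2981  0.2578] q [-0.7289 -0.0215  1.7662 -0.0013  1.4071  0.0936] F [ 0.1456 -0.4359 -0.1917]
tip [ 0.4385 -0.2983  0.2848] r 0.10919557736715818 phi 203.07221541772475
toolx [-0.0085  0.0058 -0.9999] tooly [ 0.6805 -0.7327 -0.01  ]
target [ 0.4682 -0.3193  0.1074] delta cm [  2.9872  -2.1128 -15.048 ] rotvec [ 0.383  -0.4333 -0.0179]
```

Call:
arm_command:
  deltas: [0,-0.5,-1,0.077,-0.087,-0.004,255,0.5,-0.5,-3,0.077,-0.087,-0.004,255,0.5,-0.5,-3,0.077,-0.087,-0.004,255,1,-0.4,-4,0.077,-0.087,-0.004,255,1,-0.2,-4,0.077,-0.087,-0.004,255,0,0,0,0,0,0,255]

```text
time_s: 21.15
ee_pos: [0.4637, -0.3084, 0.0979]
tcp_rot: [-3.107, 0.986, 0.763]
wrist_force: [0.2, 1.2, -0.7]
finger_gap: -0.0001
```

```bash
python3 st.py 222 0.079 0.049 33
cat > wl.py <<'E'
from h import *
import sys
tag=sys.argv[1]
for n,b,f in(("scene",(310,190,430,330),4.2),("top",(340,140,450,270),4.5)):
    im=cv2.convertScaleAbs(grab_frame(n),alpha=1.6);zoom(n,im,b,f,[],f"pics/{tag}_{n}.png")
a=cv2.imread(f"pics/{tag}_scene.png");b=cv2.imread(f"pics/{tag}_top.png");h=max(a.shape[0],b.shape[0])
a=cv2.copyMakeBorder(a,0,h-a.shape[0],0,0,cv2.BORDER_CONSTANT);b=cv2.copyMakeBorder(b,0,h-b.shape[0],0,0,cv2.BORDER_CONSTANT)
o=np.hstack([a,b]);k=min(1,800/o.shape[1],600/o.shape[0]);cv2.imwrite(f"pics/{tag}.png",cv2.resize(o,None,fx=k,fy=k,interpolation=cv2.INTER_AREA))
E
python3 wl.py w1
```

```text
21.15 ee [ 0.4637 -0.3084  0.0979] q [-1.0505  0.2466  1.9083  0.6088  1.2141 -0.4928] F [ 0.2319  1.214  -0.6501]
tip [ 0.4529 -0.3187  0.1204] r 0.10679563109693731 phi 216.25139106561863
toolx [ 0.3991  0.3814 -0.8338] tooly [ 0.6698 -0.7423 -0.019 ]
target [ 0.4912 -0.2985  0.0264] delta cm [ 2.7568  0.9831 -7.1559] rotvec [-0.0198 -0.0063 -0.001 ]
```

View pics/w1.png

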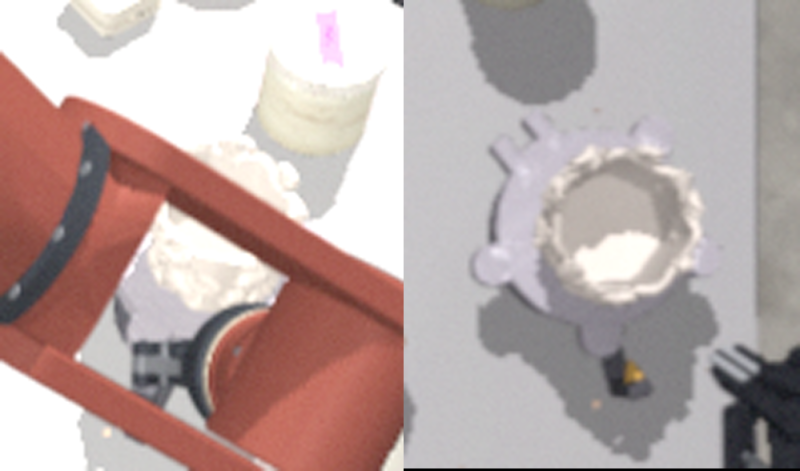

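Run:
```python
from h import *
print(proj("top",[.4529,-.3187,.1204]),proj("top",[.4637,-.3084,.0979]),at_z("top",(432,239),.12))
im=grab_frame("top");zoom("top",im,(330,130,460,280),4,[],"pics/w2.png")
```

```text
[425.5705 239.182 ] [418.6218 234.3994] [ 0.4535 -0.3334  0.12  ]
```

View pics/w2.png

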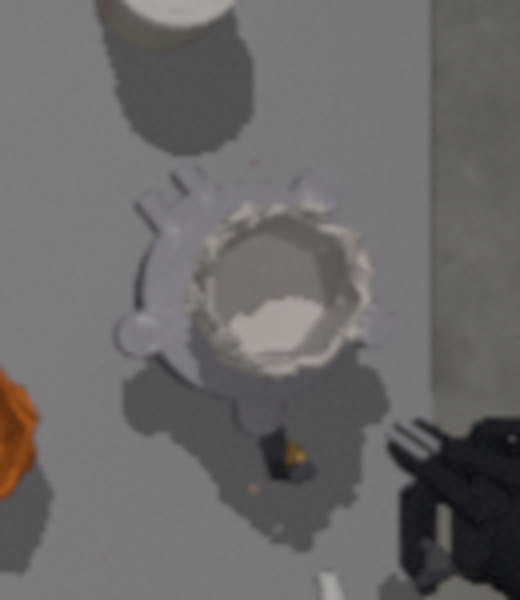

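Call:
arm_command:
  deltas: [-0.3,-1.9,-0.7,-0.02,-0.006,0,255,0,0,0,0,0,0,255,0.8,0.75,-1.7,0,0,0,255,0.8,0.75,-1.7,0,0,0,255,0,0,0,0,0,0,255]

```text
time_s: 21.8
ee_pos: [0.4832, -0.3168, 0.0696]
tcp_rot: [3.097, 0.999, 0.702]
wrist_force: [-0.7, -0.5, -1.0]
finger_gap: 0.0
```

```bash
python3 st.py 222 0.077 0.047 33;python3 wl.py w3
```

```text
21.8 ee [ 0.4832 -0.3168  0.0696] q [-1.0251  0.3018  1.8985  0.6327  1.1296 -0.5332] F [-0.6783 -0.4597 -0.9622]
tip [ 0.4721 -0.3263  0.0923] r 0.09740906255593955 phi 226.6063208750327
toolx [ 0.4134  0.3494 -0.8408] tooly [ 0.6737 -0.7386  0.0242]
target [ 0.4927 -0.2972  0.0244] delta cm [ 0.9466  1.9664 -4.5198] rotvec [ 0.0209  0.0129 -0.0063]
```

View pics/w3.png

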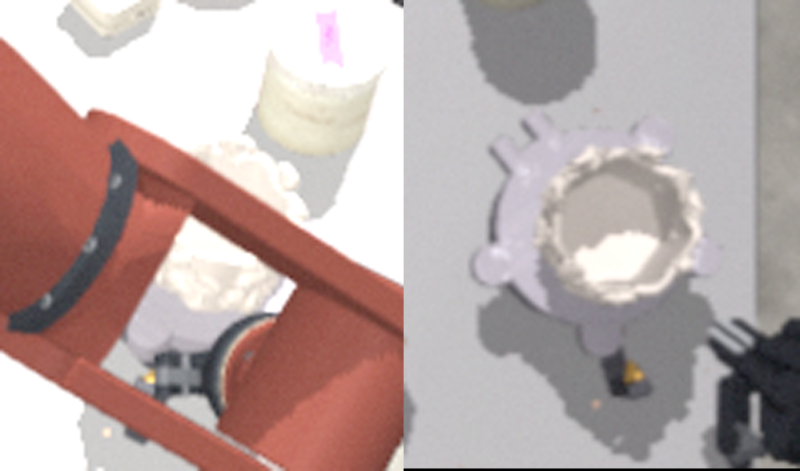

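Call:
arm_command:
  deltas: [0.3,0.6,-1.5,0.021,0.013,-0.006,255,0.3,0.6,-1.5,0,0,0,255,0.3,0.7,-1.5,0,0,0,255,0,0,0,0,0,0,255]

```text
time_s: 22.3
ee_pos: [0.4907, -0.2964, 0.0219]
tcp_rot: [-3.133, 0.994, 0.74]
wrist_force: [-0.3, 0.7, -1.6]
finger_gap: -0.0
```

```bash
python3 st.py 240 0.077 0.047 33;python3 wl.py w4
```

```text
22.3 ee [ 0.4907 -0.2964  0.0219] q [-0.9941  0.3784  1.9151  0.6642  1.0611 -0.5499] F [-0.3139  0.7422 -1.5842]
tip [ 0.4798 -0.3063  0.0445] r 0.07803536821179437 phi 220.64312162240932
toolx [ 0.4027  0.3677 -0.8382] tooly [ 0.6686 -0.7436 -0.0049]
target [ 0.5079 -0.3094  0.0244] delta cm [ 1.7191 -1.3048  0.2494] rotvec [-0.0037 -0.0033  0.3149]
```

View pics/w4.png

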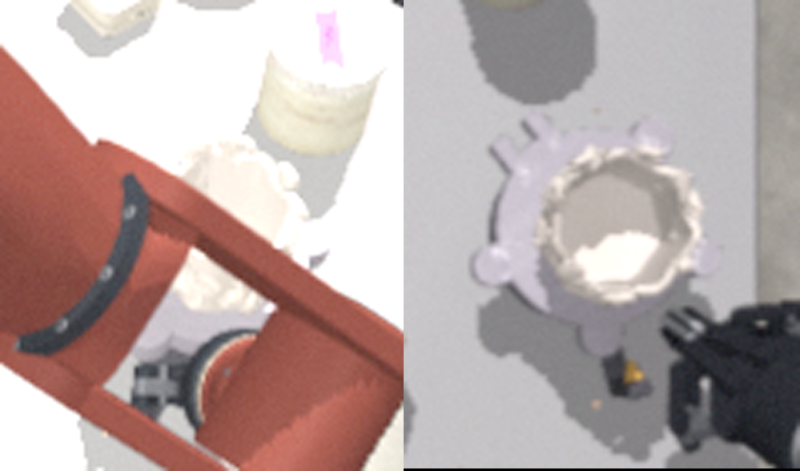

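```bash
cat > arc.py <<'E'
import sys;sys.argv_=sys.argv;a=[float(v) for v in sys.argv[1:]];sys.argv=sys.argv[:1]
from st import *
ph0,ph1,n,r,z,L=a; Pp=e;Rp=R
for k in range(int(n)):
    P,T=target(ph0+(ph1-ph0)*(k+1)/n,r,z,np.radians(L))
    print(((P-Pp)*100).round(2),Ro.from_matrix(T@Rp.T).as_rotvec().round(3));Pp,Rp=P,T
E
python3 arc.py 221 281 12 .077 .047 33
```

```text
22.4 ee [ 0.4917 -0.2986  0.0237] q [-0.995   0.3768  1.9124  0.6645  1.0615 -0.5494] F [0.2519 0.2775 1.0819]
tip [ 0.4808 -0.3084  0.0464] r 0.07868535351023938 phi 222.2811745011862
toolx [ 0.4051  0.3647 -0.8384] tooly [ 0.6677 -0.7444 -0.0012]
[ 0.4  -0.17  0.06] [-0.001 -0.     0.072]
[ 0.41 -0.36  0.  ] [-0.     0.     0.087]
[ 0.44 -0.32  0.  ] [-0.    -0.     0.087]
[ 0.46 -0.28  0.  ] [ 0.    -0.     0.087]
[ 0.49 -0.24  0.  ] [-0.     0.     0.087]
[ 0.51 -0.2   0.  ] [ 0.    -0.     0.087]
[ 0.52 -0.15  0.  ] [-0.     0.     0.087]
[ 0.53 -0.11  0.  ] [-0.     0.     0.087]
[ 0.54 -0.06  0.  ] [-0.     0.     0.087]
[ 0.54 -0.01  0.  ] [0.    0.    0.087]
[0.54 0.03 0.  ] [-0.     0.     0.087]
[0.54 0.08 0.  ] [0.    0.    0.087]
```

Call:
arm_command:
  deltas: [0.4,-0.2,0,0,0,0.072,255,0.41,-0.36,0,0,0,0.087,255,0.44,-0.32,0,0,0,0.087,255,0.46,-0.28,0,0,0,0.087,255,0.49,-0.24,0,0,0,0.087,255,0.51,-0.2,0,0,0,0.087,255,0,0,0,0,0,0,255]

```text
time_s: 23.1
ee_pos: [0.5211, -0.3172, 0.0252]
tcp_rot: [3.135, 0.996, 1.233]
wrist_force: [0.2, -0.1, -0.0]
finger_gap: -0.0001
```

```bash
python3 arc.py 251 301 10 .077 .047 33;python3 wl.py w5
```

```text
23.1 ee [ 0.5211 -0.3172  0.0252] q [-0.9188  0.5735  1.6091  0.4866  1.3303 -0.7952] F [ 0.1521 -0.1387 -0.0319]
tip [ 0.5162 -0.331   0.0478] r 0.07888615284528497 phi 253.20201985793773
toolx [ 0.1801  0.5125 -0.8396] tooly [ 0.9452 -0.3266  0.0034]
[ 0.29  0.12 -0.08] [0.003 0.003 0.088]
[ 0.53 -0.11  0.  ] [-0.     0.     0.087]
[ 0.54 -0.06  0.  ] [-0.     0.     0.087]
[ 0.54 -0.01  0.  ] [0.    0.    0.087]
[0.54 0.03 0.  ] [-0.     0.     0.087]
[0.54 0.08 0.  ] [0.    0.    0.087]
[0.53 0.13 0.  ] [0.    0.    0.087]
[0.52 0.17 0.  ] [0.    0.    0.087]
[0.5  0.22 0.  ] [-0.    -0.     0.087]
[0.48 0.26 0.  ] [ 0.    -0.     0.087]
```

View pics/w5.png

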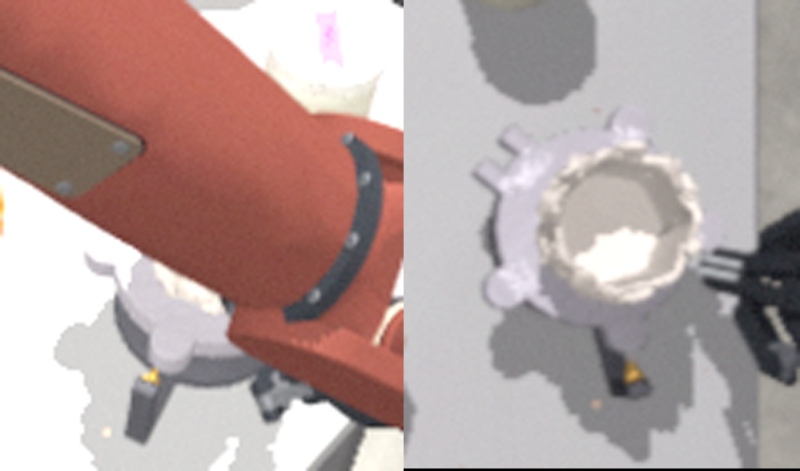

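Call:
arm_command:
  deltas: [0.5,-0.12,0,0,0,0.087,255,0.53,-0.11,0,0,0,0.087,255,0.54,-0.06,0,0,0,0.087,255,0.54,-0.01,0,0,0,0.087,255,0.54,0.03,0,0,0,0.087,255,0.54,0.08,0,0,0,0.087,255,0.53,0.13,0,0,0,0.087,255,0.52,0.17,0,0,0,0.087,255,0.5,0.22,0,0,0,0.087,255,0,0,0,0,0,0,255]

```text
time_s: 24.2
ee_pos: [0.5675, -0.3112, 0.0244]
tcp_rot: [3.14, 0.995, 2.02]
wrist_force: [0.0, 0.2, 0.2]
finger_gap: 0.0002
```

```bash
python3 arc.py 300 310 2 .077 .047 33;python3 wl.py w6
```

```text
24.2 ee [ 0.5675 -0.3112  0.0244] q [-0.7211  0.8057  1.2292  0.2145  1.6432 -1.2153] F [0.0199 0.2075 0.202 ]
tip [ 0.5739 -0.3245  0.0471] r 0.0773039584718192 phi 296.85690017280047
toolx [-0.2361  0.4902 -0.839 ] tooly [0.9003 0.4354 0.0011]
[ 0.72  0.47 -0.  ] [0.    0.001 0.16 ]
[0.43 0.33 0.  ] [0.    0.    0.087]
```

View pics/w6.png

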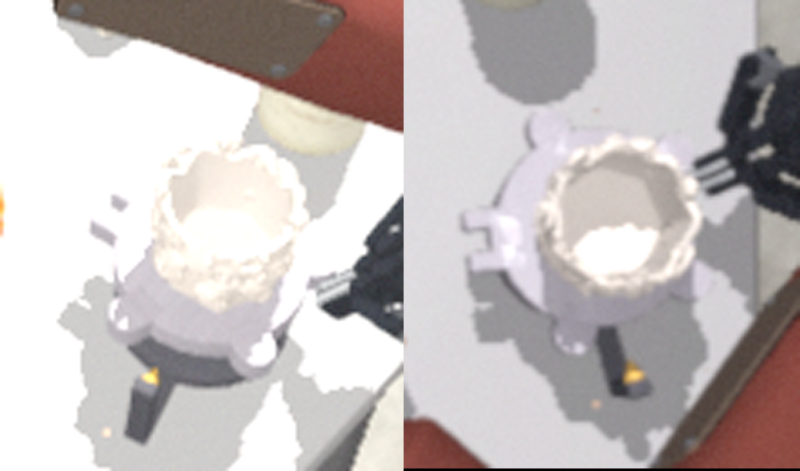

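```bash
python3 arc.py 297 327 6 .077 .047 33
```

```text
24.3 ee [ 0.566  -0.3117  0.0243] q [-0.7232  0.805   1.2312  0.2145  1.6437 -1.2145] F [-0.6561 -0.7645 -0.8903]
tip [ 0.5724 -0.3249  0.0469] r 0.07706178417789285 phi 295.6960780937043
toolx [-0.2362  0.4917 -0.8381] tooly [ 0.9014  0.433  -0.    ]
[0.6  0.33 0.01] [-0.001 -0.001  0.111]
[0.45 0.31 0.  ] [-0.    -0.     0.087]
[0.42 0.35 0.  ] [-0.     0.     0.087]
[0.39 0.38 0.  ] [0.    0.    0.087]
[0.35 0.41 0.  ] [0.    0.    0.087]
[0.32 0.44 0.  ] [-0.    -0.     0.087]
```

Call:
arm_command:
  deltas: [0.55,0.3,0,0,0,0.1,255,0.45,0.31,0,0,0,0.087,255,0.42,0.35,0,0,0,0.087,255,0.39,0.38,0,0,0,0.087,255,0.35,0.41,0,0,0,0.087,255,0,0,0,0,0,0,255]

```text
time_s: 24.9
ee_pos: [0.5884, -0.2933, 0.0243]
tcp_rot: [3.14, 0.995, 2.467]
wrist_force: [-0.2, 0.4, 0.0]
finger_gap: -0.0002
```

```bash
python3 st.py 322 .12 .10 33;python3 wl.py w7
```

```text
24.9 ee [ 0.5884 -0.2933  0.0243] q [-0.5921  0.8731  1.1146  0.0454  1.7283 -1.4962] F [-0.2027  0.4266  0.0258]
tip [ 0.5999 -0.3025  0.047 ] r 0.07697212957839256 phi 322.33347485127535
toolx [-0.4256  0.3402 -0.8385] tooly [0.6234 0.7819 0.0009]
target [ 0.622  -0.3203  0.0774] delta cm [ 3.3534 -2.6977  5.3037] rotvec [-0.0008  0.0004  0.0098]
```

View pics/w7.png

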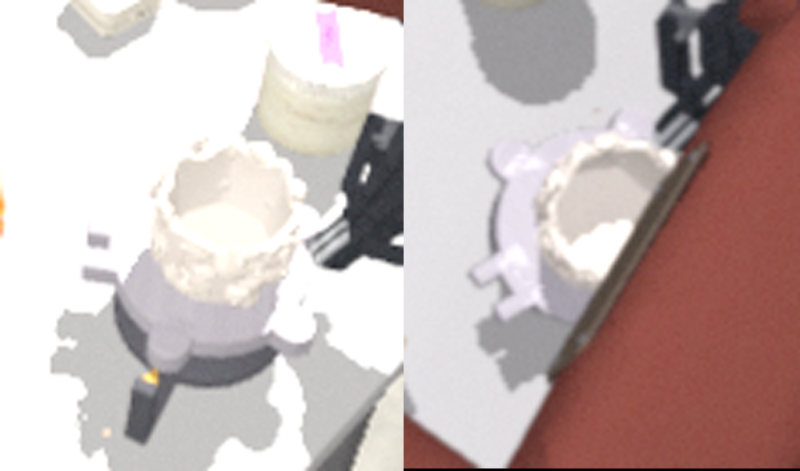

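```bash
cat > arc2.py <<'E'
from st import *
Pp,Rp=target(322.3,.12,.10,np.radians(33)); P0=Pp
print("retract",(Pp-e)*100)
for k in range(11):
    P,T=target(322.3-90*(k+1)/11,.12,.10,np.radians(33));print(((P-Pp)*100).round(1),Ro.from_matrix(T@Rp.T).as_rotvec().round(3));Pp,Rp=P,T
E
python3 arc2.py
```

```text
25.0 ee [ 0.5872 -0.2945  0.0243] q [-0.5943  0.873   1.1154  0.045   1.729  -1.4955] F [-0.4132 -0.4232 -0.0393]
tip [ 0.5987 -0.3037  0.0469] r 0.07674070275889411 phi 321.11623862213906
toolx [-0.4259  0.3415 -0.8378] tooly [0.6255 0.7802 0.0001]
retract [ 3.5074 -2.5437  5.3097]
[-1.  -1.1  0. ] [-0.    -0.    -0.143]
[-1.2 -1.   0. ] [ 0.     0.    -0.143]
[-1.3 -0.8  0. ] [-0.    -0.    -0.143]
[-1.4 -0.6  0. ] [ 0.    -0.    -0.143]
[-1.4 -0.4  0. ] [ 0.     0.    -0.143]
[-1.5 -0.2  0. ] [-0.     0.    -0.143]
[-1.5  0.   0. ] [-0.    -0.    -0.143]
[-1.5  0.2  0. ] [ 0.    -0.    -0.143]
[-1.4  0.4  0. ] [-0.     0.    -0.143]
[-1.4  0.6  0. ] [ 0.    -0.    -0.143]
[-1.3  0.8  0. ] [-0.    -0.    -0.143]
```

Call:
arm_command:
  deltas: [1.1,-0.8,2,0,0,0,255,1.2,-0.9,2,0,0,0,255,1.2,-0.8,2,0,0,0,255,-1,-1.1,0,0,0,-0.143,255,-1.2,-1,0,0,0,-0.143,255,-1.3,-0.8,0,0,0,-0.143,255,-1.4,-0.6,0,0,0,-0.143,255,-1.4,-0.4,0,0,0,-0.143,255,-1.5,-0.2,0,0,0,-0.143,255,-1.5,0,0,0,0,-0.143,255,-1.5,0.2,0,0,0,-0.143,255,-1.4,0.4,0,0,0,-0.143,255]

```text
time_s: 26.2
ee_pos: [0.499, -0.3558, 0.0843]
tcp_rot: [-3.14, 0.994, 1.172]
wrist_force: [-1.0, 0.2, 0.4]
finger_gap: -0.0002
```

Call:
arm_command:
  deltas: [-1.4,0.6,0,0,0,-0.143,255,-1.3,0.8,0,0,0,-0.143,255,0,0,0,0,0,0,255]

```text
time_s: 26.5
ee_pos: [0.4686, -0.3364, 0.0822]
tcp_rot: [-3.125, 0.991, 0.904]
wrist_force: [0.1, 0.7, -0.5]
finger_gap: -0.0003
```

```bash
python3 st.py 231 .077 .047 33;python3 wl.py w8
```

```text
26.5 ee [ 0.4686 -0.3364  0.0822] q [-1.0509  0.362   1.7906  0.5589  1.2781 -0.6115] F [ 0.0632  0.7323 -0.499 ]
tip [ 0.4594 -0.348   0.1048] r 0.12201754196413847 phi 229.29837753521667
toolx [ 0.3388  0.4301 -0.8368] tooly [ 0.7768 -0.6296 -0.0091]
target [ 0.4998 -0.3039  0.0244] delta cm [ 3.1218  3.2479 -5.7854] rotvec [-0.0083 -0.0049  0.0005]
```

View pics/w8.png

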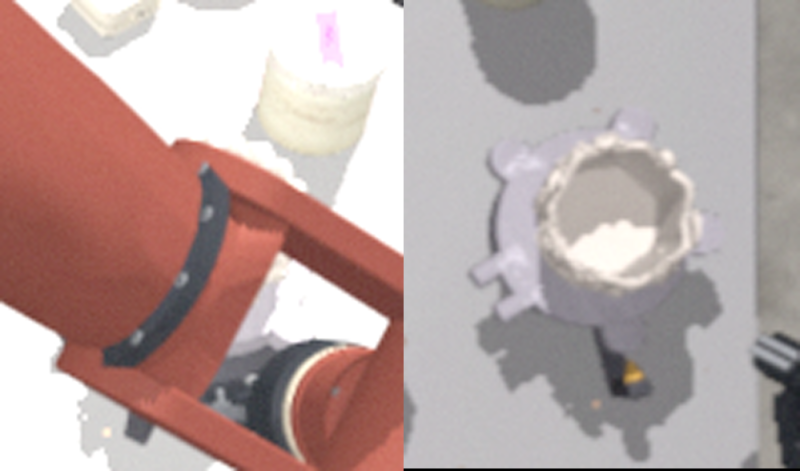

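Call:
arm_command:
  deltas: [0.8,0.8,-1.5,-0.008,-0.005,0,255,0.8,0.8,-1.5,0,0,0,255,0.8,0.8,-1.5,0,0,0,255,0.7,0.8,-1.3,0,0,0,255,0,0,0,0,0,0,255]

```text
time_s: 27.1
ee_pos: [0.5054, -0.307, 0.0245]
tcp_rot: [3.13, 0.997, 0.888]
wrist_force: [-0.5, 0.2, -0.6]
finger_gap: 0.0002
```

```bash
python3 arc.py 231 306 15 .077 .047 33
```

```text
27.1 ee [ 0.5054 -0.307   0.0245] q [-0.9711  0.4464  1.8068  0.6075  1.1488 -0.6285] F [-0.4606  0.1728 -0.5622]
tip [ 0.4961 -0.3184  0.0472] r 0.07611895190101677 phi 235.7115950287597
toolx [ 0.3426  0.4215 -0.8396] tooly [ 0.7819 -0.6234  0.0061]
[-0.12 -0.01 -0.02] [0.005 0.004 0.08 ]
[ 0.46 -0.28  0.  ] [ 0.    -0.     0.087]
[ 0.49 -0.24  0.  ] [-0.     0.     0.087]
[ 0.51 -0.2   0.  ] [ 0.    -0.     0.087]
[ 0.52 -0.15  0.  ] [-0.     0.     0.087]
[ 0.53 -0.11  0.  ] [-0.     0.     0.087]
[ 0.54 -0.06  0.  ] [-0.     0.     0.087]
[ 0.54 -0.01  0.  ] [0.    0.    0.087]
[0.54 0.03 0.  ] [-0.     0.     0.087]
[0.54 0.08 0.  ] [0.    0.    0.087]
[0.53 0.13 0.  ] [0.    0.    0.087]
[0.52 0.17 0.  ] [0.    0.    0.087]
[0.5  0.22 0.  ] [-0.    -0.     0.087]
[0.48 0.26 0.  ] [ 0.    -0.     0.087]
[0.45 0.3  0.  ] [-0.    -0.     0.087]
```

Call:
arm_command:
  deltas: [0.46,-0.26,0,0.003,0.003,0.1,255,0.49,-0.24,0,0,0,0.1,255,0.51,-0.2,0,0,0,0.1,255,0.52,-0.15,0,0,0,0.1,255,0.53,-0.11,0,0,0,0.1,255,0.54,-0.06,0,0,0,0.1,255,0.54,-0.01,0,0,0,0.087,255,0.54,0.03,0,0,0,0.087,255,0.54,0.08,0,0,0,0.087,255,0.53,0.13,0,0,0,0.087,255,0.52,0.17,0,0,0,0.087,255,0.5,0.22,0,0,0,0.087,255]

```text
time_s: 28.3
ee_pos: [0.5679, -0.3147, 0.027]
tcp_rot: [3.133, 1.0, 2.014]
wrist_force: [-1.1, -2.7, -0.3]
finger_gap: -0.0002
```

Call:
arm_command:
  deltas: [0.48,0.26,0,0,0,0.087,255,0.25,0.15,0,0,0,0.04,255,0,0,0,0,0,0,255]

```text
time_s: 28.6
ee_pos: [0.5763, -0.3088, 0.0268]
tcp_rot: [3.131, 1.0, 2.136]
wrist_force: [0.6, -1.6, 0.4]
finger_gap: -0.0002
```

```bash
python3 arc.py 306 321 3 .077 .047 33;python3 wl.py w9
```

```text
28.6 ee [ 0.5763 -0.3088  0.0268] q [-0.6867  0.8286  1.1838  0.1712  1.6755 -1.2929] F [ 0.5757 -1.5988  0.4311]
tip [ 0.5841 -0.3211  0.0495] r 0.07964064494992532 phi 304.50649832820807
toolx [-0.2896  0.4565 -0.8413] tooly [0.8394 0.5434 0.0059]
[ 0.36  0.63 -0.24] [0.    0.008 0.141]
[0.39 0.37 0.  ] [-0.    -0.     0.087]
[0.36 0.41 0.  ] [-0.     0.     0.087]
```

View pics/w9.png

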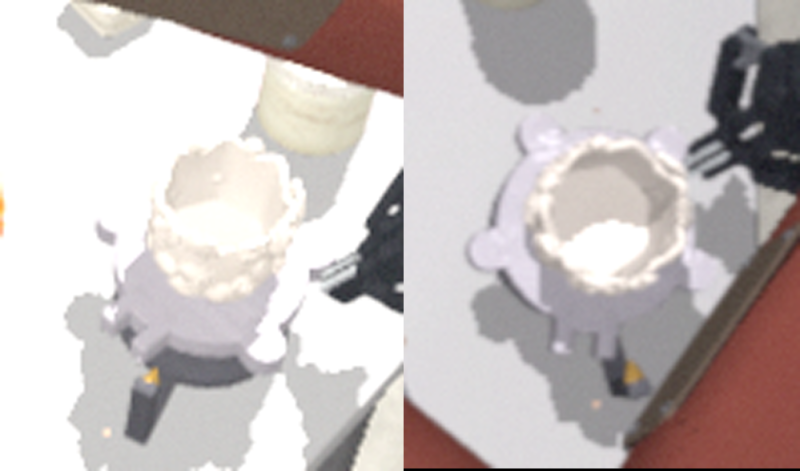

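```bash
cat > ang.py <<'E'
from h import *
from scipy.optimize import least_squares
# fit head angle in top/scene images using lobe centres given as (panel px in wl composite)
def conv(n,p):
    k=800/999
    if n=="top": return (np.array(p)-[403.6,0])/(4.5*k)+[340,140]-.5
    return np.array(p)/(4.2*k)+[310,190]-.5
def fit(cl,c=(.5388,-.2555)):
    out=[]
    for n,p,k in cl:
        q=at_z(n,conv(n,p),.068)-[*c,0]
        out.append((np.degrees(np.arctan2(q[1],q[0]))-72*k)%360);print(n,k,np.hypot(q[0],q[1]).round(4),out[-1].round(1))
    print("mean",np.mean(out),"target 194.9")
E
python3 - <<'E'
from ang import *
fit([("top",(490,250),-1),("top",(541,133),-2),("top",(583,347),0),("scene",(265,350),1),("scene",(107,230),-1)])
E
```

```text
top -1 0.0727 174.7
top -2 0.0726 175.2
top 0 0.0797 173.3
scene 1 0.0744 174.1
scene -1 0.0738 184.6
mean 176.377726355007 target 194.9
```

Call:
arm_command:
  deltas: [0.38,0.55,-0.2,0,0.005,0.12,255,0.39,0.37,0,0,0,0.1,255,0.2,0.25,0,0,0,0.06,255,0,0,0,0,0,0,255]

```text
time_s: 29.1
ee_pos: [0.585, -0.2963, 0.0246]
tcp_rot: [3.139, 0.995, 2.423]
wrist_force: [1.1, -0.7, -0.3]
finger_gap: -0.0003
```

```bash
python3 arc.py 321 325 1 .077 .047 33;python3 wl.py wa
```

```text
29.1 ee [ 0.585  -0.2963  0.0246] q [-0.6069  0.8664  1.1254  0.0615  1.7226 -1.47  ] F [ 1.1053 -0.6868 -0.3247]
tip [ 0.596  -0.3059  0.0473] r 0.07615133939922086 phi 318.5165956128554
toolx [-0.4099  0.3586 -0.8387] tooly [0.6569 0.754  0.0013]
[ 0.5   0.5  -0.03] [-0.001  0.001  0.106]
```

View pics/wa.png

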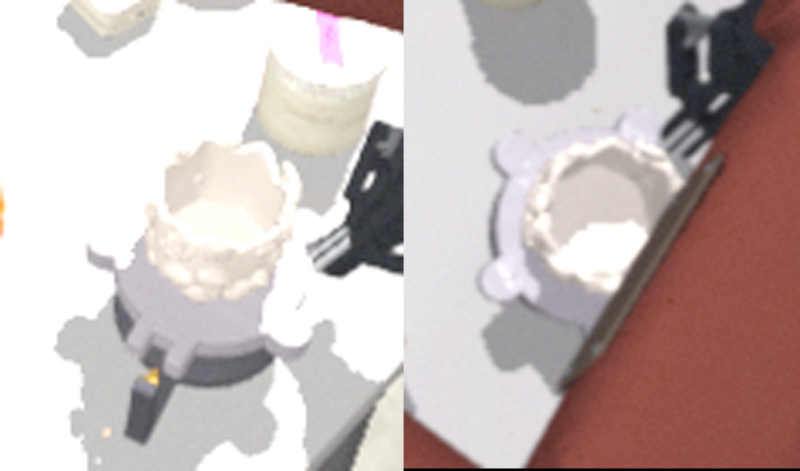

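Run:
```python
from ang import *
fit([("top",(503,280),-1),("top",(516,156),-2),("top",(637,127),-3)])
im=grab_frame("scene");zoom("scene",im,(330,250,390,320),8,[],"pics/wb.png")
```

```text
top -1 0.0717 191.9
top -2 0.0714 193.3
top -3 0.0718 194.9
mean 193.33990945171286 target 194.9
```

View pics/wb.png

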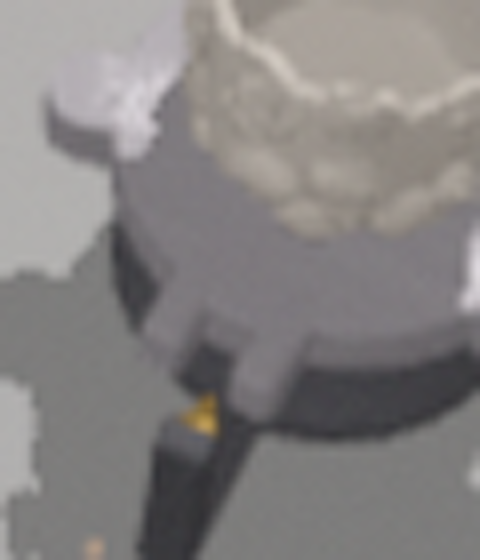

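Call:
arm_command:
  deltas: [-0.2,-0.2,0,0,0,0,255,1.1,-0.8,2,0,0,0,255,1.2,-0.9,2,0,0,0,255,1.2,-0.8,2,0,0,0,255,-1,-1.1,0,0,0,-0.143,255,-1.2,-1,0,0,0,-0.143,255,-1.3,-0.8,0,0,0,-0.143,255,-1.4,-0.6,0,0,0,-0.143,255,-1.4,-0.4,0,0,0,-0.143,255,-1.5,-0.2,0,0,0,-0.143,255,-1.5,-0.3,0,0,0,-0.143,255,0,-1,0,0,0,0,255]

```text
time_s: 30.45
ee_pos: [0.5182, -0.3761, 0.0825]
tcp_rot: [-3.13, 0.988, 1.428]
wrist_force: [0.1, 0.1, -0.0]
finger_gap: 0.0005
```

```bash
python3 st.py;python3 wl.py wc
python3 - <<'E'
from h import *
for n,b in(("scene",(325,240,400,320)),("top",(355,170,440,255))):
    im=grab_frame(n);cv2.imwrite(f"pics/{n}_c.png",im[:,:,::-1]);zoom(n,cv2.convertScaleAbs(im,alpha=1.5),b,7,[],f"pics/wd_{n}.png")
E
```

```text
30.45 ee [ 0.5182 -0.3761  0.0825] q [-0.9423  0.6277  1.3992  0.3937  1.5568 -0.8828] F [ 0.0918  0.0899 -0.0103]
tip [ 0.5161 -0.3908  0.1051] r 0.13719888207414735 phi 260.3987483109191
toolx [ 0.0785  0.5444 -0.8352] tooly [ 0.9883 -0.1521 -0.0063]
```

View pics/wd_top.png

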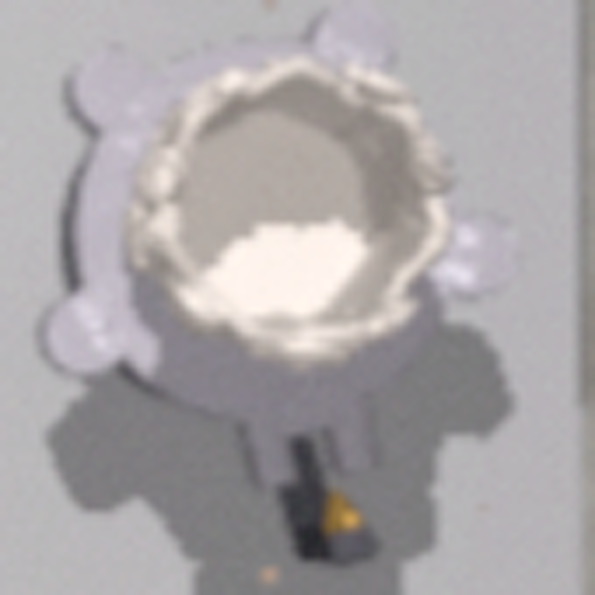

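View pics/wd_scene.png

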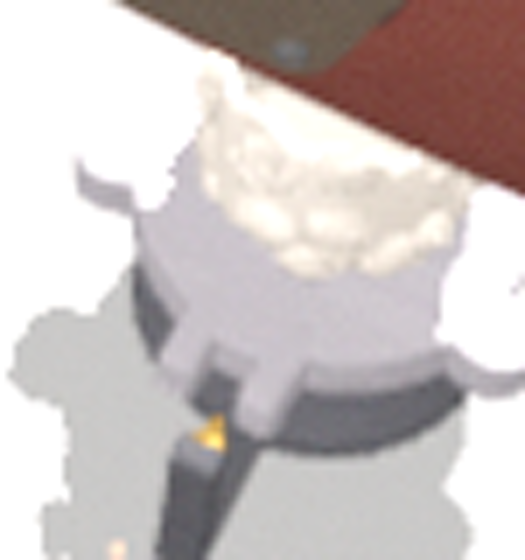

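Run:
```python
from h import *
from scipy.optimize import least_squares
o1=lambda p:(np.array(p)-3)/7+np.array([355,170]); o2=lambda p:(np.array(p)-3)/7+np.array([325,240])
top={4:(85,330),3:(112,90),2:(355,35),1:(480,252)}
def run(withscene,fixc=None):
    def res(v):
        x,y,psi=v; r=[];c=np.array([x,y,0])
        for k,p in top.items():
            b=psi+k*2*np.pi/5
            r+=list(proj("top",c+[.072*np.cos(b),.072*np.sin(b),.068])-o1(p))
        d=np.array([np.cos(psi),np.sin(psi),0]);t=np.array([-d[1],d[0],0])
        m=c+.086*d+[0,0,.068]
        r+=list(proj("top",m)-o1((318,473)))
        if withscene: r+=list(proj("scene",m)-o2((222,395)))
        return np.array(r)
    s=least_squares(res,[.539,-.2555,3.4]);print(s.x,np.degrees(s.x[2]),s.fun.reshape(-1,2).round(1).tolist())
run(0);run(1)
a=.2605;c=np.array([.5388,-.2555,0])
# direct: notch mouth at mark, per camera, in pixel: where should the notch mid (top plane) be
for n in("top","scene"):
    for dth in(-5,-2.5,0,2.5,5):
        b=np.pi+a+np.radians(dth);print(n,dth,(proj(n,c+[.086*np.cos(b),.086*np.sin(b),.068])-([355,170] if n=="top" else [325,240]))*7+3)
im={n:cv2.imread(f"pics/{n}_c.png")[:,:,::-1] for n in("top","scene")}
W=wheel_pts(.5388,-.2555,a,0)
zoom("top",im["top"],(355,170,440,255),7,W[2:],"pics/we_top.png");zoom("scene",im["scene"],(325,240,400,320),7,W[2:],"pics/we_scene.png")
grab_frame("top");print([(d["at"],d["confidence"]) for t in("notch","mark") for d in landmark_of("top",t)])
grab_frame("scene");print([(d["at"],d["confidence"]) for t in("notch","mark") for d in landmark_of("scene",t)])
```

```text
[ 0.5399 -0.2545  3.3533] 192.13116798606373 [[-0.1, 0.2], [-0.1, -0.7], [-0.1, 0.2], [-0.1, 0.0], [0.4, 0.4]]
[ 0.5399 -0.255   3.3617] 192.6117083547685 [[0.3, 0.4], [-0.1, -0.5], [-0.1, 0.1], [0.2, -0.2], [0.9, 0.3], [-0.8, -0.8]]
top -5 [314.2167 480.8871]
top -2.5 [325.1056 478.8959]
top 0 [335.8915 476.4311]
top 2.5 [346.5538 473.4973]
top 5 [357.0719 470.1002]
scene -5 [203.8181 386.5128]
scene -2.5 [214.4292 392.0845]
scene 0 [225.3004 397.2773]
scene 2.5 [236.409  402.0788]
scene 5 [247.7321 406.4776]
[([163.4, 188.7], 0.71), ([402.8, 236.2], 0.7), ([402.0, 238.8], 0.66), ([387.0, 204.6], 0.6)]
[([356.1, 298.8], 0.55), ([353.1, 298.5], 0.56)]
```

View pics/we_top.png

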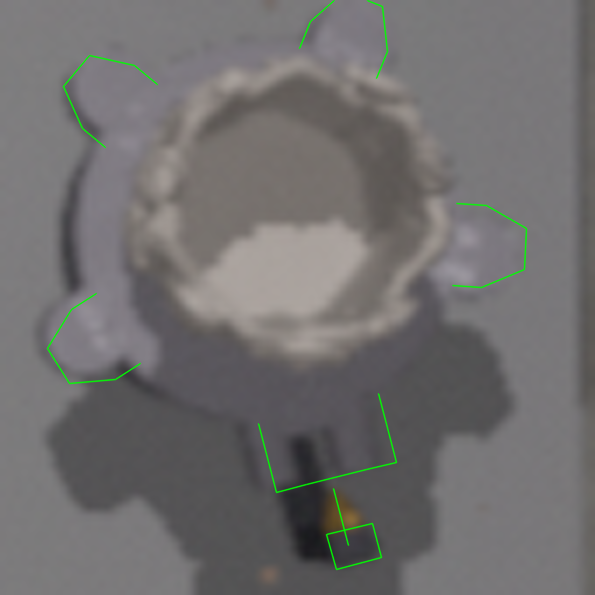

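View pics/we_scene.png

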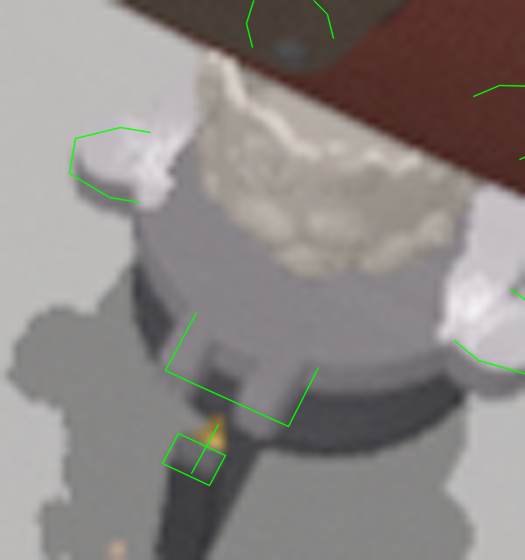

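```bash
cat > arc3.py <<'E'
from st import *
Pp,Rp=e,R
def go(phi,r,z,n,ph0=None):
    global Pp,Rp
    for k in range(n):
        f=(k+1)/n
        P,T=target(ph0+(phi-ph0)*f if ph0 else phi,r,z,np.radians(33))
        print(phi,((P-Pp)*100).round(2),Ro.from_matrix(T@Rp.T).as_rotvec().round(3));Pp,Rp=P,T
go(304,.122,.10,6,260.4)
P,T=target(304,.077,.047,np.radians(33));print("insert",((P-Pp)*100));Pp,Rp=P,T
go(319,.0765,.047,3,304);go(321.2,.0765,.047,1)
print(P,Pp)
E
python3 arc3.py
```

```text
30.95 ee [ 0.5252 -0.3775  0.0843] q [-0.935   0.6319  1.3868  0.3947  1.5558 -0.8839] F [-0.0457  0.1573  0.2296]
tip [ 0.523  -0.392   0.1069] r 0.1374641428479576 phi 263.3272904609336
toolx [ 0.0801  0.5391 -0.8384] tooly [ 0.9894 -0.1449  0.0013]
304 [ 0.94  1.48 -0.69] [-0.     0.001  0.105]
304 [1.36 0.03 0.  ] [ 0.    -0.     0.127]
304 [1.34 0.2  0.  ] [0.    0.    0.127]
304 [1.31 0.37 0.  ] [0.    0.    0.127]
304 [1.25 0.53 0.  ] [-0.    -0.     0.127]
304 [1.17 0.69 0.  ] [0.    0.    0.127]
insert [-2.5164  3.7307 -5.3   ]
319 [0.41 0.36 0.  ] [-0.    -0.     0.087]
319 [0.4  0.36 0.  ] [0.    0.    0.087]
319 [0.37 0.39 0.  ] [-0.    -0.     0.087]
321.2 [0.15 0.18 0.  ] [0.    0.    0.038]
[ 0.5738 -0.3071  0.0244] [ 0.5872 -0.2942  0.0244]
```

Call:
arm_command:
  deltas: [0.9,1.5,-0.5,0,0,0.105,255,1.36,0,0,0,0,0.127,255,1.34,0.2,0,0,0,0.127,255,1.3,0.4,0,0,0,0.127,255,1.25,0.5,0,0,0,0.127,255,1.2,0.7,0,0,0,0.127,255,0,0,0,0,0,0,255]

```text
time_s: 31.65
ee_pos: [0.6014, -0.3412, 0.0788]
tcp_rot: [3.136, 0.995, 2.166]
wrist_force: [0.4, 0.6, 0.2]
finger_gap: 0.0003
```

```bash
python3 st.py 303 .077 .047 33
```

```text
31.65 ee [ 0.6014 -0.3412  0.0788] q [-0.6918  0.8607  1.0265  0.1575  1.8094 -1.299 ] F [0.4155 0.6293 0.1952]
tip [ 0.6097 -0.3534  0.1014] r 0.12073899368774345 phi 305.8402251135739
toolx [-0.3056  0.4511 -0.8385] tooly [0.8253 0.5646 0.0029]
target [ 0.5729 -0.3077  0.0244] delta cm [-2.8515  3.3452 -5.4394] rotvec [-0.0019  0.0023 -0.024 ]
```

Call:
arm_command:
  deltas: [-0.7,0.8,-1.35,0,0,0,255,-0.7,0.8,-1.35,0,0,0,255,-0.7,0.8,-1.35,0,0,0,255,-0.7,0.85,-1.35,0,0,0,255,0,0,0,0,0,0,255]

```text
time_s: 32.15
ee_pos: [0.5671, -0.3104, 0.0228]
tcp_rot: [-3.139, 0.988, 2.165]
wrist_force: [-1.2, 0.7, 0.1]
finger_gap: -0.0002
```

```bash
python3 arc.py 303 318 3 .0765 .047 33; python3 arc.py 318 321.2 1 .0765 .047 33|head -1
```

```text
32.15 ee [ 0.5671 -0.3104  0.0228] q [-0.6905  0.8326  1.1898  0.157   1.6817 -1.3099] F [-1.1886  0.735   0.141 ]
tip [ 0.5754 -0.3227  0.0453] r 0.07640063776198229 phi 298.44826438089467
toolx [-0.308  0.456 -0.835] tooly [ 0.8298  0.558  -0.0013]
[1.   0.62 0.16] [-0.005 -0.005  0.071]
[0.41 0.35 0.  ] [-0.    -0.     0.087]
[0.38 0.38 0.  ] [0.    0.    0.087]
32.15 ee [ 0.5671 -0.3104  0.0228] q [-0.6905  0.8326  1.1898  0.157   1.6817 -1.3099] F [-1.1886  0.735   0.141 ]
```

Call:
arm_command:
  deltas: [0.8,0.5,0.15,-0.005,-0.005,0.075,255,0.5,0.4,0,0,0,0.075,255,0.4,0.4,0,0,0,0.075,255,0.3,0.32,0,0,0,0.075,255,0,0,0,0,0,0,255,0,0,0,0,0,0,255]

```text
time_s: 32.75
ee_pos: [0.5902, -0.2966, 0.0274]
tcp_rot: [3.138, 1.002, 2.46]
wrist_force: [0.1, -0.1, -0.1]
finger_gap: 0.0
```

```bash
python3 st.py 321.2 .0765 .047 33;  python3 - <<'E'
from h import *
for n,b in(("scene",(325,240,400,320)),("top",(355,170,440,255))):
    im=grab_frame(n);cv2.imwrite(f"pics/{n}_d.png",im[:,:,::-1]);zoom(n,im,b,7,wheel_pts(.5388,-.2555,.2605,0)[2:],f"pics/wf_{n}.png")
E
```

```text
32.75 ee [ 0.5902 -0.2966  0.0274] q [-0.5955  0.8696  1.1116  0.0471  1.7271 -1.4936] F [ 0.0981 -0.085  -0.0986]
tip [ 0.6015 -0.3057  0.0501] r 0.08019200456312964 phi 321.2077269913751
toolx [-0.418   0.3394 -0.8426] tooly [0.6283 0.7779 0.0017]
target [ 0.5872 -0.2942  0.0244] delta cm [-0.3058  0.2354 -0.3005] rotvec [0.0033 0.0068 0.0022]
```

View pics/wf_scene.png

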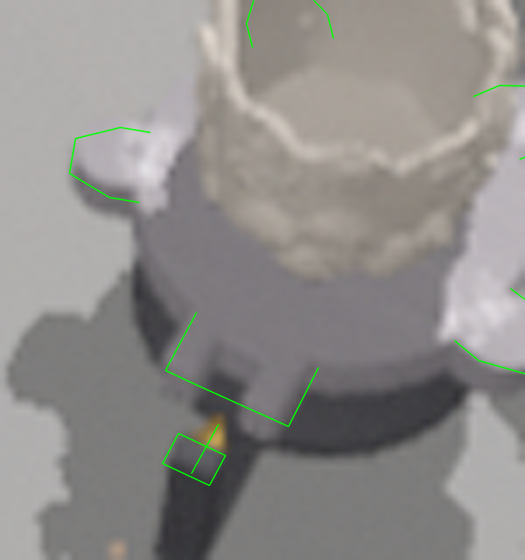

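View pics/wf_top.png

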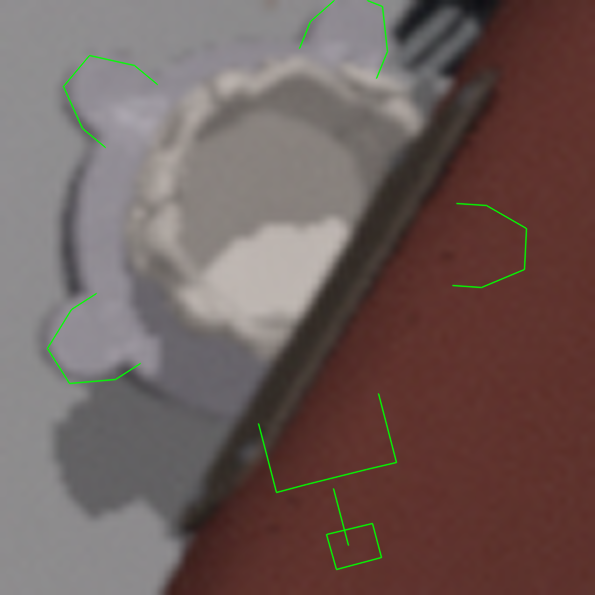

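```bash
cat > ring.py <<'E'
from h import *
def unwrap(n,im,c=(.5388,-.2555),z=.068):
    A=np.radians(np.arange(0,360,.5));r=np.arange(.05,.105,.0005)
    K,e,R=cam(n)
    P=np.stack(np.broadcast_arrays(c[0]+r[:,None]*np.cos(A),c[1]+r[:,None]*np.sin(A),np.full((len(r),len(A)),z)),-1)
    q=(P-e)@R; u=K[0,0]*q[...,0]/-q[...,2]+K[0,2]; v=K[1,1]*(-q[...,1])/-q[...,2]+K[1,2]
    return cv2.remap(im,u.astype(np.float32),v.astype(np.float32),cv2.INTER_CUBIC)
if __name__=="__main__":
    L=[]
    for f in("top0","top_c","top_d"):
        L.append(cv2.convertScaleAbs(unwrap("top",cv2.imread(f"pics/{f}.png")),alpha=1.6))
    cv2.imwrite("pics/ring.png",cv2.resize(np.vstack(L),(720,480)))
    L=[]
    for f in("scene0","scene_c","scene_d"):
        L.append(cv2.convertScaleAbs(unwrap("scene",cv2.imread(f"pics/{f}.png")),alpha=1.2))
    cv2.imwrite("pics/rings.png",cv2.resize(np.vstack(L),(720,480)))
E
python3 ring.py
```

```text
(no output)
```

View pics/ring.png

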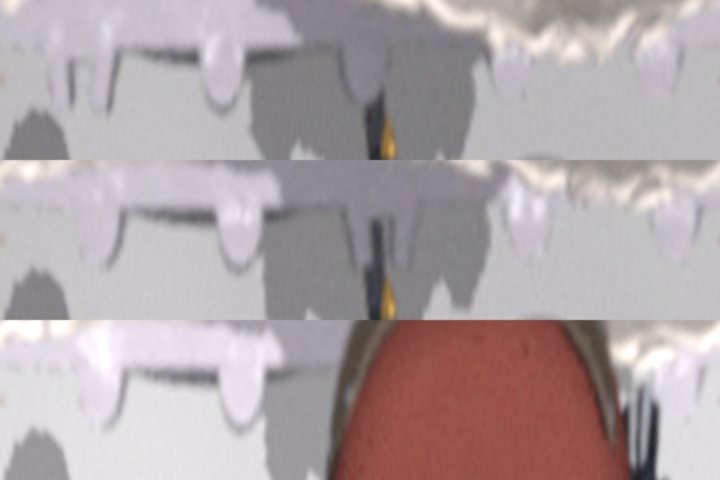

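View pics/rings.png

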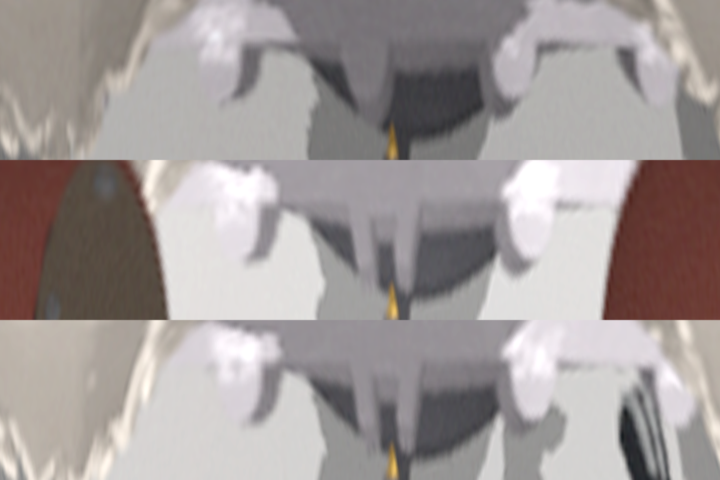

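Call:
arm_command:
  deltas: [0.1,0.11,0,0,0,0.02,255,0.08,0.1,0,0,0,0.02,255,0,0,0,0,0,0,255,0,0,0,0,0,0,255]

```text
time_s: 33.25
ee_pos: [0.5915, -0.2942, 0.0268]
tcp_rot: [3.138, 1.001, 2.501]
wrist_force: [-0.2, -0.0, -0.0]
finger_gap: 0.0001
```

```bash
cat > ring2.py <<'E'
from ring import *
import sys
L=[]
for n in("top","scene"):
    im=grab_frame(n)[:,:,::-1].copy();cv2.imwrite(f"pics/{n}_{sys.argv[1]}.png",im)
    L.append(cv2.convertScaleAbs(unwrap(n,im),alpha=1.3))
    L.append(cv2.convertScaleAbs(unwrap(n,cv2.imread(f"pics/{n}_{sys.argv[2]}.png")),alpha=1.3))
cv2.imwrite("pics/r.png",cv2.resize(np.vstack(L),(720,560)))
cv2.imwrite("pics/rz.png",cv2.resize(np.vstack([l[:,320:460] for l in L]),(700,600),interpolation=cv2.INTER_CUBIC))
E
python3 ring2.py e d
```

```text
(no output)
```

View pics/r.png

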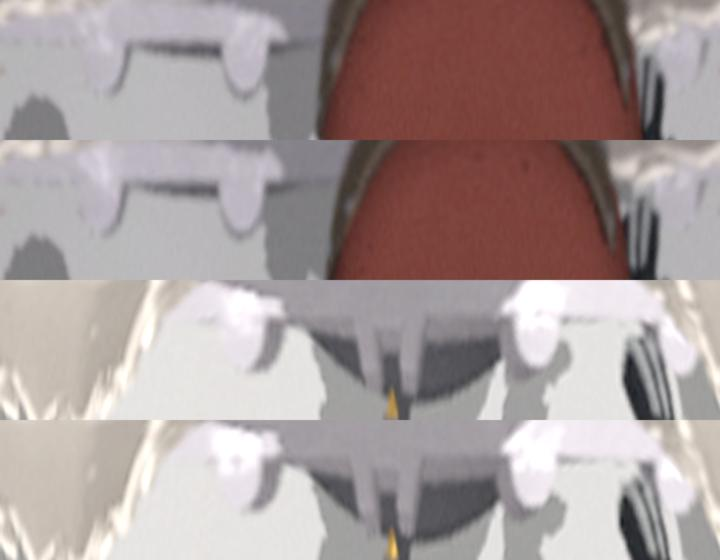

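View pics/rz.png

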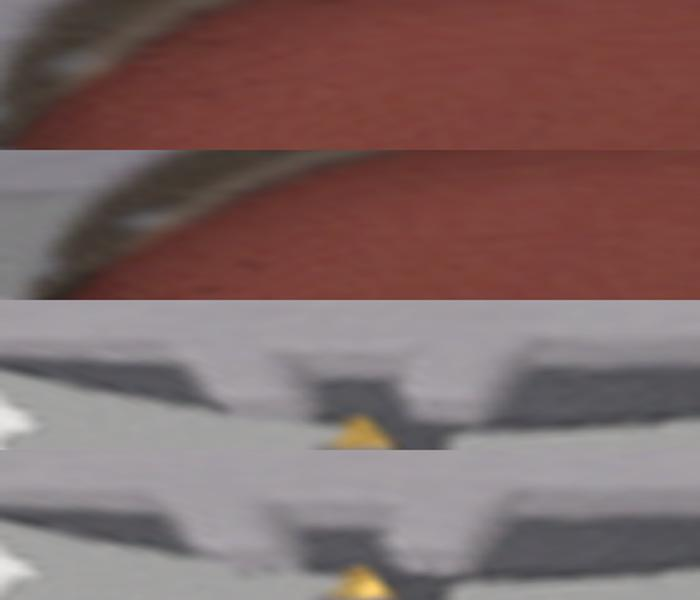

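Call:
arm_command:
  deltas: [-0.2,-0.25,0,0,0,0,255,1.1,-0.8,2,0,0,0,255,1.2,-0.9,2,0,0,0,255,1.2,-0.8,2,0,0,0,255,-1,-1.1,1,0,0,-0.143,255,-1.2,-1,1,0,0,-0.143,255,-1.3,-0.8,1,0,0,-0.143,255,-1.4,-0.8,1,0,0,-0.143,255,-1.4,-0.8,0,0,0,-0.143,255,-1.5,-0.8,0,0,0,-0.143,255,-1.5,-0.8,0,0,0,-0.143,255,0,-1,0,0,0,0,255]

```text
time_s: 34.55
ee_pos: [0.527, -0.3923, 0.1259]
tcp_rot: [-3.137, 0.997, 1.501]
wrist_force: [0.3, -0.2, -0.2]
finger_gap: -0.0
```

```bash
python3 ring2.py f c
```

```text
(no output)
```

View pics/r.png

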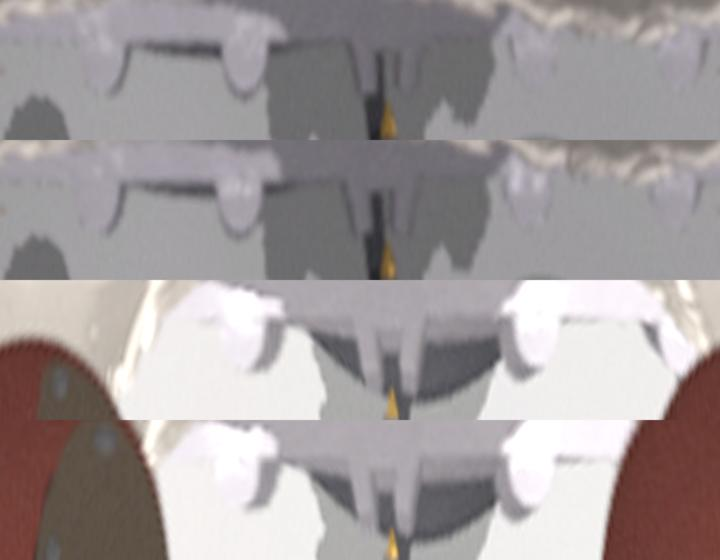

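View pics/rz.png

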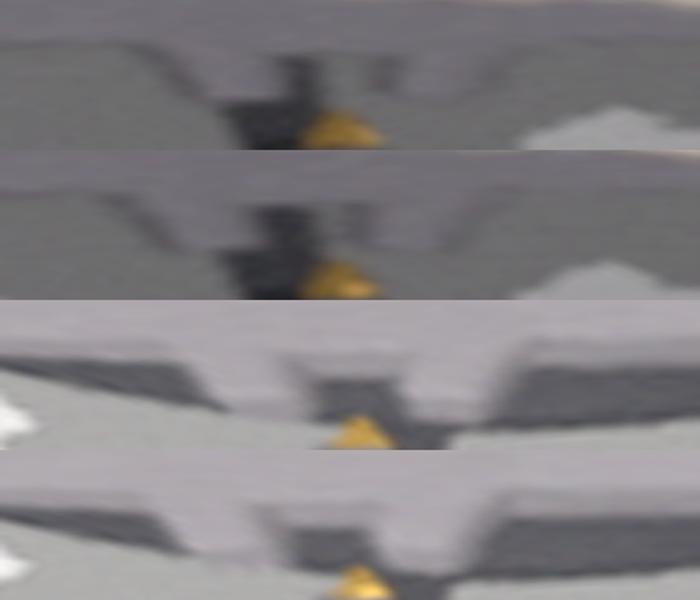

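Run:
```python
from h import *
a=cv2.convertScaleAbs(cv2.imread("pics/top_f.png"),alpha=1.7)
cv2.imwrite("pics/z1.png",cv2.resize(a[170:255,355:440],None,fx=7,fy=7,interpolation=cv2.INTER_CUBIC))
cv2.imwrite("pics/z2.png",cv2.resize(a[222:252,382:416],None,fx=18,fy=18,interpolation=cv2.INTER_CUBIC))
a=cv2.convertScaleAbs(cv2.imread("pics/scene_f.png"),alpha=1.4)
cv2.imwrite("pics/z3.png",cv2.resize(a[280:312,335:375],None,fx=16,fy=16,interpolation=cv2.INTER_CUBIC))
```

```text
(no output)
```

View pics/z1.png

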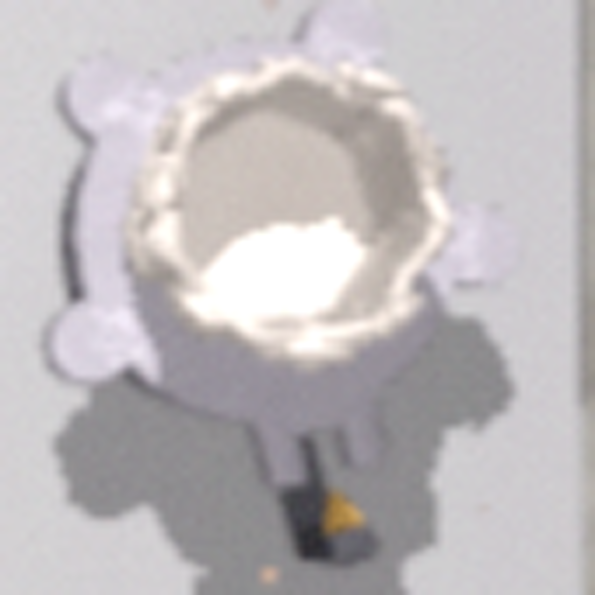

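View pics/z2.png

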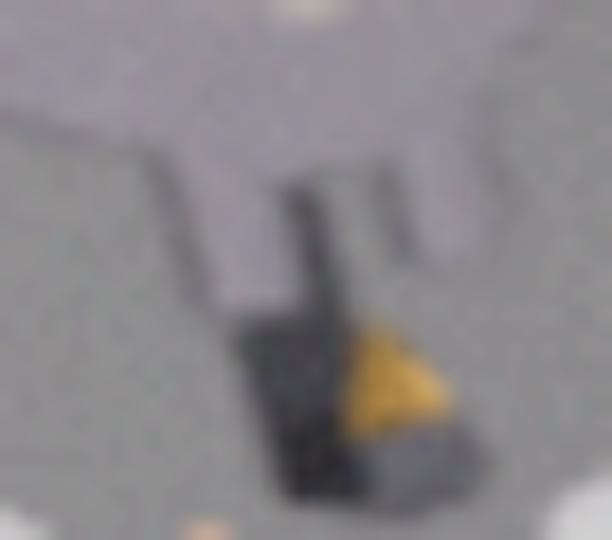

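View pics/z3.png

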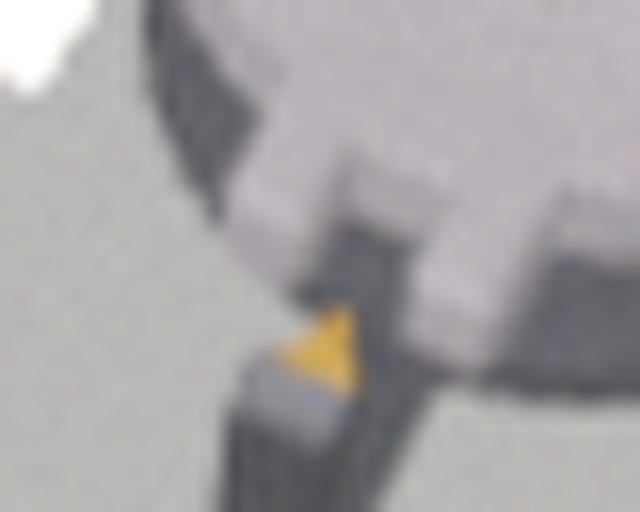

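```bash
cat > ov.py <<'E'
from h import *
import sys
def fork(th,a=.2605,c=(.5388,-.2555)):
    L=[];b=np.pi+a+np.radians(th);d=np.array([np.cos(b),np.sin(b),0]);n=np.array([-d[1],d[0],0]);C=np.array([*c,0])
    for z in(.068,.048):
        L.append([C+d*r+n*v+[0,0,z] for r,v in((.062,.021),(.086,.021),(.086,.007),(.070,.007),(.070,-.007),(.086,-.007),(.086,-.021),(.062,-.021))])
    return L
def post(a=.2605,c=(.5388,-.2555)):
    b=np.pi+a;d=np.array([np.cos(b),np.sin(b),0]);n=np.array([-d[1],d[0],0]);C=np.array([*c,0])
    q=[(.104,.008),(.104,-.008),(.116,-.008),(.116,.008),(.104,.008)]
    return [[C+d*r+n*v+[0,0,.067] for r,v in q],[C+d*.104+n*.006+[0,0,.058],C+d*.09+[0,0,.058],C+d*.104-n*.006+[0,0,.058]]]
def mk(n,f,box,k,th,shift,fn,a=.2605,al=1.6):
    l,t,r,b=box;im=cv2.convertScaleAbs(cv2.imread(f),alpha=al)
    z=cv2.resize(im[t:b,l:r],None,fx=k,fy=k,interpolation=cv2.INTER_CUBIC)
    draw(z,n,fork(th,a),k,np.array([l,t])-shift);draw(z,n,post(a),k,np.array([l,t])-shift,(255,0,255));return z
if __name__=="__main__":
    f=sys.argv[1]; a=float(sys.argv[2]); st=eval(sys.argv[3]); ss=eval(sys.argv[4])
    A=[mk("top",f"pics/top_{f}.png",(380,215,416,255),11,th,np.array(st),"",a) for th in(-2,0)]
    B=[mk("scene",f"pics/scene_{f}.png",(332,272,378,315),8.6,th,np.array(ss),"",a,1.4) for th in(-2,0)]
    cv2.imwrite("pics/ovt.png",np.hstack(A));cv2.imwrite("pics/ovs.png",np.hstack(B))
E
python3 ov.py f .2605 "(0,0)" "(0,0)"
```

```text
(no output)
```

View pics/ovt.png

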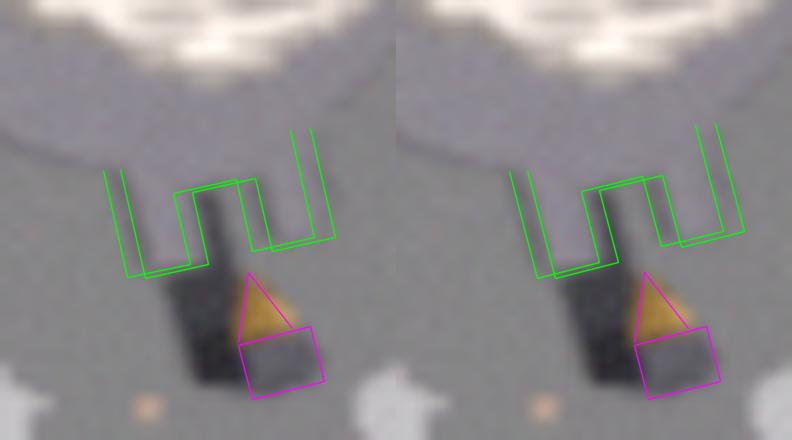

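View pics/ovs.png

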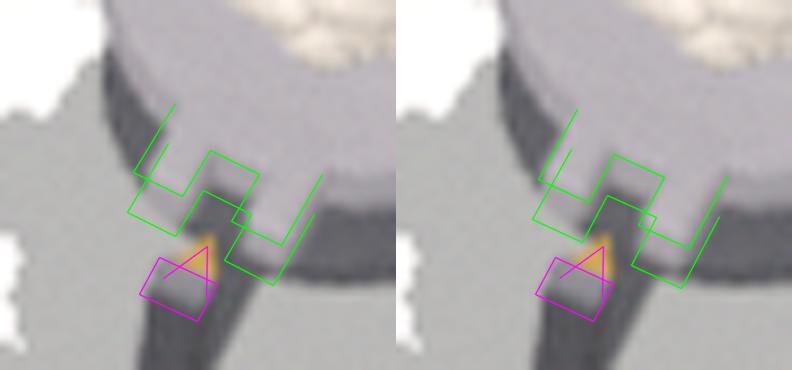

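Run:
```python
from h import *
from scipy.optimize import least_squares
o1=lambda p:(np.array(p)-3)/7+np.array([355,170])
top={4:(89,340),3:(104,99),2:(345,42),1:(478,246)}
def res(v,pts=top):
    x,y,psi=v;c=np.array([x,y,0]);r=[]
    for k,p in pts.items():
        b=psi+k*2*np.pi/5;r+=list(proj("top",c+[.072*np.cos(b),.072*np.sin(b),.068])-o1(p))
    return np.array(r)
s=least_squares(res,[.539,-.2555,3.4]);print(s.x,np.degrees(s.x[2]),s.fun.reshape(-1,2).round(1).tolist())
c=s.x[:2]
# pointer in top: apex & post top
for z,p in((.058,(380+248/11,215+272/11)),(.067,(380+280/11,215+360/11))):
    q=at_z("top",p,z)[:2]-c;print("pointer az",np.degrees(np.arctan2(q[1],q[0]))%360,np.hypot(*q))
for p in((382+360/18,222+283/18),(382+338/18,222+170/18)):
    q=at_z("top",p,.068)[:2]-c;print("notch az",np.degrees(np.arctan2(q[1],q[0]))%360,np.hypot(*q))
# template registration of unwrapped rings: top0 vs f for lobes handled by 72k
```

```text
[ 0.5382 -0.2541  3.3954] 194.54337417775884 [[-0.2, 0.6], [0.0, -0.3], [0.0, -0.6], [0.1, 0.3]]
pointer az 196.35872198965163 0.09114550759692344
pointer az 196.10376863397065 0.11061837701363283
notch az 195.05148652511932 0.0856290977383137
notch az 195.88326407616947 0.0705385393779508
```

Call:
arm_command:
  deltas: [0,1,0,0,0,0,255,1.5,0.8,0,0,0,0.143,255,1.5,0.8,0,0,0,0.143,255,1.4,0.8,0,0,0,0.143,255,1.4,0.8,-1,0,0,0.143,255,1.3,0.8,-1,0,0,0.143,255,1.2,1,-1,0,0,0.143,255,1,1.1,-1,0,0,0.143,255,0,0,0,0,0,0,255]

```text
time_s: 35.55
ee_pos: [0.6282, -0.3138, 0.0842]
tcp_rot: [3.133, 0.998, 2.507]
wrist_force: [-0.3, -0.0, -1.1]
finger_gap: 0.0
```

```bash
python3 st.py
```

```text
35.55 ee [ 0.6282 -0.3138  0.0842] q [-0.5778  0.9069  0.9371  0.032   1.8696 -1.5228] F [-0.3335 -0.0073 -1.0588]
tip [ 0.64   -0.3225  0.1069] r 0.1212193885942318 phi 326.43597424684856
toolx [-0.4366  0.3212 -0.8404] tooly [0.5865 0.8099 0.0048]
```

```bash
python3 st.py 312 .077 .047 33
```

```text
35.55 ee [ 0.6282 -0.3138  0.0842] q [-0.5778  0.9069  0.9371  0.032   1.8696 -1.5228] F [-0.3335 -0.0073 -1.0588]
tip [ 0.64   -0.3225  0.1069] r 0.1212193885942318 phi 326.43597424684856
toolx [-0.4366  0.3212 -0.8404] tooly [0.5865 0.8099 0.0048]
target [ 0.5807 -0.3018  0.0244] delta cm [-4.7536  1.2052 -5.9827] rotvec [-0.0015  0.0055 -0.211 ]
```

Call:
arm_command:
  deltas: [-0.9,-1,0,0,0,-0.105,255,-0.9,-1,0,0,0.005,-0.105,255,0,0,0,0,0,0,255,-0.72,0.8,-1.5,0,0,0,255,-0.72,0.8,-1.5,0,0,0,255,-0.72,0.8,-1.5,0,0,0,255,-0.72,0.8,-1.4,0,0,0,255,0,0,0,0,0,0,255,0,0,0,0,0,0,255]

```text
time_s: 36.45
ee_pos: [0.5784, -0.3087, 0.028]
tcp_rot: [-3.139, 0.997, 2.297]
wrist_force: [0.2, 0.1, 0.4]
finger_gap: 0.0004
```

```bash
cat > avg.py <<'E'
from h import *
E=[]
for i in range(8):
    E.append(np.r_[read_state()["ee_pos"],read_state()["tcp_rot"]]);grab_frame("scene")
E=np.array(E);print(E.mean(0),E.std(0))
E
python3 avg.py;python3 st.py 321 .077 .047 33; python3 ring2.py g f
```

```text
[ 0.5789 -0.3099  0.0288 -3.1398  0.9996  2.2957] [0.0003 0.0005 0.0004 0.0003 0.001  0.0006]
36.85 ee [ 0.5782 -0.31    0.0282] q [-0.6525  0.851   1.1428  0.1053  1.7105 -1.3904] F [-0.3162  0.1273 -0.0655]
tip [ 0.5879 -0.3209  0.0509] r 0.08166306361008002 phi 306.7826738704361
toolx [-0.3589  0.4053 -0.8408] tooly [ 0.75    0.6615 -0.0013]
target [ 0.5874 -0.2947  0.0244] delta cm [ 0.9205  1.5258 -0.388 ] rotvec [0.0036 0.0019 0.1673]
```

View pics/r.png

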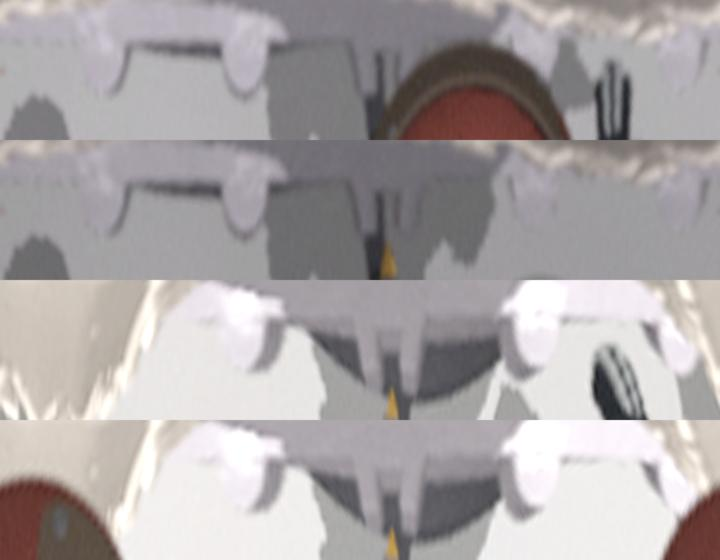

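```bash
python3 arc.py 306.8 324.8 5 .080 .0495 33; python3 st.py 324.8 .080 .0495 33 | tail -1
```

```text
36.95 ee [ 0.5779 -0.3097  0.0279] q [-0.6525  0.8512  1.1434  0.1054  1.7105 -1.3904] F [-0.2526  0.9559  0.0624]
tip [ 0.5876 -0.3207  0.0506] r 0.0813229993520714 phi 306.71862251597753
toolx [-0.3594  0.4057 -0.8404] tooly [ 0.75    0.6615 -0.0014]
[ 0.34  0.45 -0.11] [ 0.003  0.001 -0.018]
[0.3  0.28 0.  ] [0.    0.    0.063]
[0.29 0.29 0.  ] [-0.    -0.     0.063]
[0.27 0.31 0.  ] [ 0.    -0.     0.063]
[0.25 0.33 0.  ] [-0.     0.     0.063]
target [ 0.5924 -0.2931  0.0269] delta cm [ 1.4438  1.6595 -0.109 ] rotvec [0.0031 0.0014 0.2337]
```

Call:
arm_command:
  deltas: [0.4,0.4,-0.1,0.003,0,0.06,255,0.35,0.4,0,0,0,0.06,255,0.3,0.3,0,0,0,0.06,255,0.15,0.25,0,0,0,0.054,255,0,0,0,0,0,0,255,0,0,0,0,0,0,255]

```text
time_s: 37.55
ee_pos: [0.5898, -0.2959, 0.0267]
tcp_rot: [3.141, 0.995, 2.527]
wrist_force: [0.2, 0.7, -0.7]
finger_gap: 0.0002
```

```bash
python3 avg.py; python3 st.py 324.8 .080 .0495 33;python3 ring2.py h g
```

```text
[ 0.5895 -0.2964  0.0268  3.1408  0.9953  2.5259] [0.0001 0.0002 0.     0.0001 0.0001 0.0003]
37.95 ee [ 0.5896 -0.2963  0.0268] q [-0.5814  0.8777  1.1013  0.0187  1.7376 -1.5401] F [-0.2155 -0.3801  0.163 ]
tip [ 0.6016 -0.3048  0.0494] r 0.07970275892198118 phi 321.76697979963217
toolx [-0.4444  0.3141 -0.839 ] tooly [0.5766 0.817  0.0005]
target [ 0.5924 -0.2931  0.0269] delta cm [0.2746 0.3206 0.0069] rotvec [-0.0001  0.0007  0.0002]
```

View pics/rz.png

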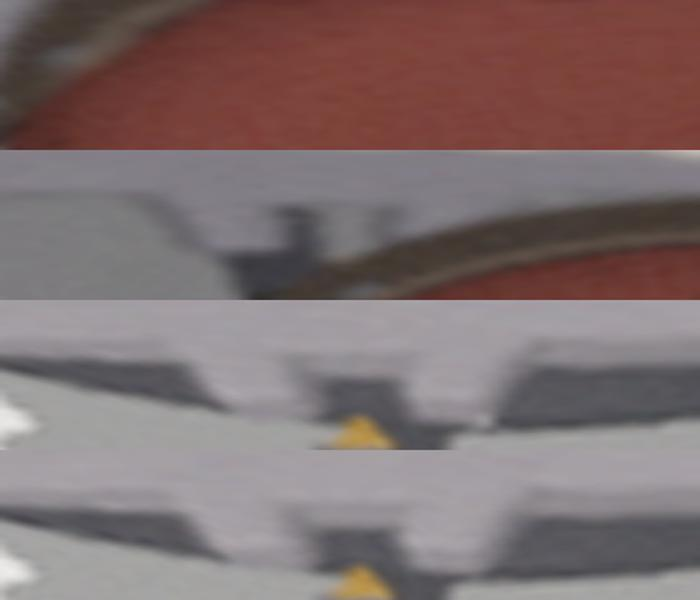

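Call:
arm_command:
  deltas: [0.13,0.15,0,0,0,0,255,0.13,0.15,0,0,0,0,255,0,0,0,0,0,0,255,0,0,0,0,0,0,255]

```text
time_s: 38.45
ee_pos: [0.5926, -0.2931, 0.0268]
tcp_rot: [3.141, 0.996, 2.527]
wrist_force: [0.6, -1.1, -1.2]
finger_gap: 0.0002
```

```bash
python3 st.py;python3 ring2.py i f
```

```text
38.45 ee [ 0.5926 -0.2931  0.0268] q [-0.576   0.8796  1.098   0.0211  1.7386 -1.5358] F [ 0.6389 -1.0591 -1.168 ]
tip [ 0.6046 -0.3015  0.0494] r 0.08010641377452878 phi 324.9312413729365
toolx [-0.4444  0.3134 -0.8392] tooly [0.5758 0.8176 0.0004]
```

View pics/rz.png

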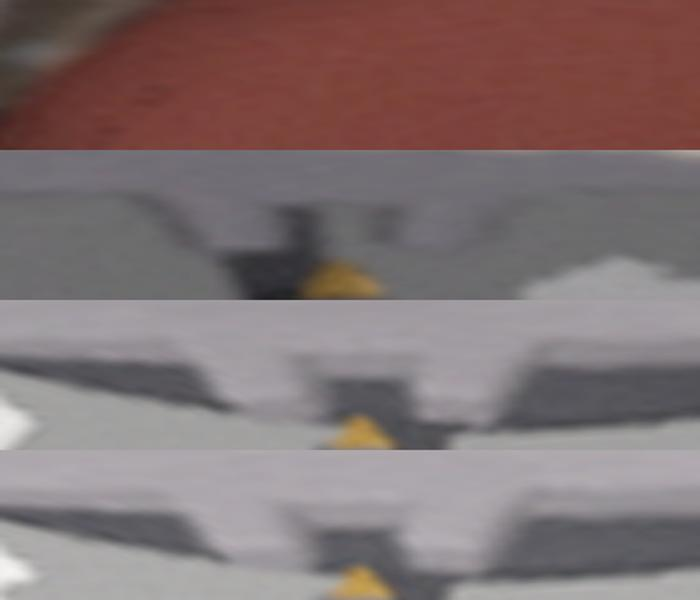

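Call:
arm_command:
  deltas: [-0.2,-0.25,0,0,0,0,255,1.1,-0.8,2,0,0,0,255,1.2,-0.9,2,0,0,0,255,1.2,-0.8,2,0,0,0,255,-1,-1.1,2,0,0,-0.143,255,-1.2,-1,2,0,0,-0.143,255,-1.3,-0.8,2,0,0,-0.143,255,-1.4,-0.8,2,0,0,-0.143,255,-1.4,-0.8,1,0,0,-0.143,255,-2.5,-0.8,1,0,0,-0.143,255,-2.5,-0.5,1,0,0,-0.143,255,-2.5,0,1,0,0,-0.143,255]

```text
time_s: 39.75
ee_pos: [0.4861, -0.3795, 0.2071]
tcp_rot: [3.14, 0.996, 1.376]
wrist_force: [-0.1, 0.3, 1.5]
finger_gap: 0.0003
```

Call:
arm_command:
  deltas: [-3,0,1,0,0,-0.1,255,-3,0,1,0,0,0,255,-3,0,1,0,0,0,255,-3,0,1,0,0,0,255,0,0,0,0,0,0,255,0,0,0,0,0,0,255]

```text
time_s: 40.35
ee_pos: [0.3673, -0.3788, 0.2473]
tcp_rot: [3.138, 0.996, 1.28]
wrist_force: [-0.2, 0.5, -0.8]
finger_gap: 0.0001
```

```bash
python3 st.py;python3 ring2.py j f; python3 ov.py j .2605 "(0,0)" "(0,0)"
```

```text
40.35 ee [ 0.3673 -0.3788  0.2473] q [-1.1629  0.2471  1.5929  0.3635  1.7498 -0.8919] F [-0.2108  0.4973 -0.7543]
tip [ 0.3631 -0.3929  0.2699] r 0.22320912036796875 phi 217.9822776626246
toolx [ 0.1561  0.5209 -0.8392] tooly [ 0.9587 -0.2845  0.0017]
```

View pics/scene_j.png

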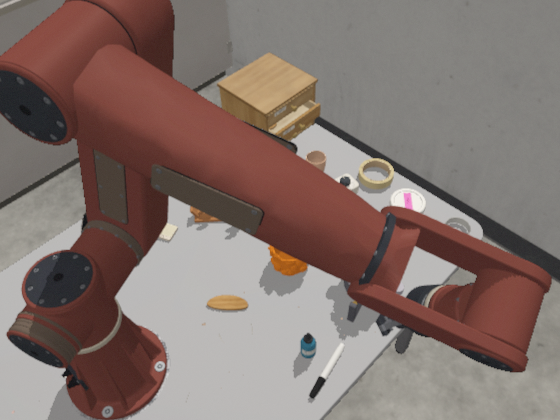

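View pics/top_j.png

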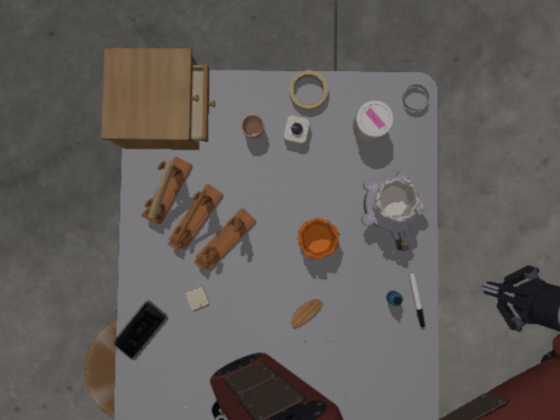

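View pics/ovt.png

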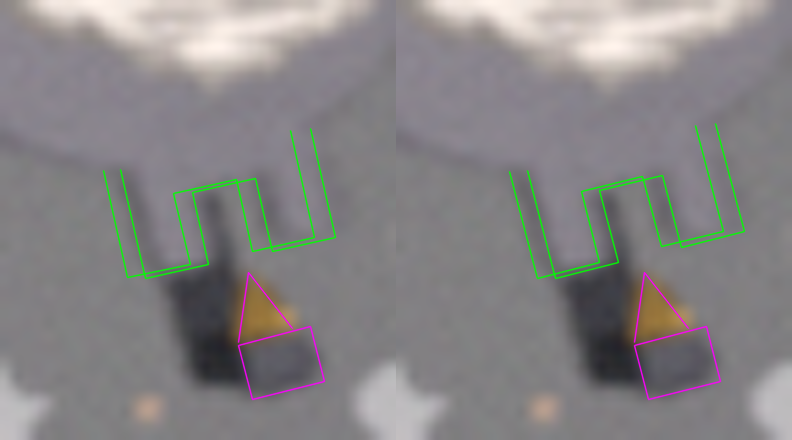

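View pics/ovs.png

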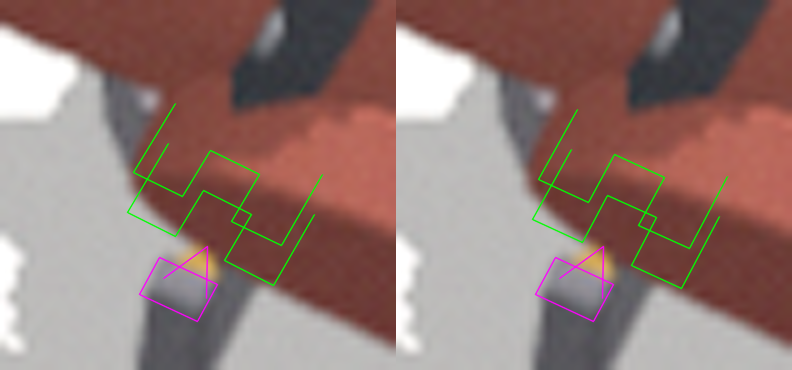

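Call:
arm_command:
  deltas: [0,0,1,0,0,0,0,0,0,1,0,0,0,0,0,0,0,0,0,0,0,0,0,0,0,0,0,0,0,0,0,0,0,0,0]

```text
time_s: 40.95
ee_pos: [0.3675, -0.3784, 0.2666]
tcp_rot: [3.141, 0.995, 1.284]
wrist_force: [0.2, 0.4, -0.2]
finger_gap: 0.0722
```

Run:
```python
from h import *
im=grab_frame("top");s=read_state();print(s["time_s"],s["finger_gap"],s["wrist_force"],abs(s["qvel"]).max())
zoom("top",im,(130,140,215,240),6,[],"pics/fin.png")
```

```text
41.0 0.07918270366741262 [-0.289   0.411   0.8231] 0.004502709990076859
```

View pics/fin.png

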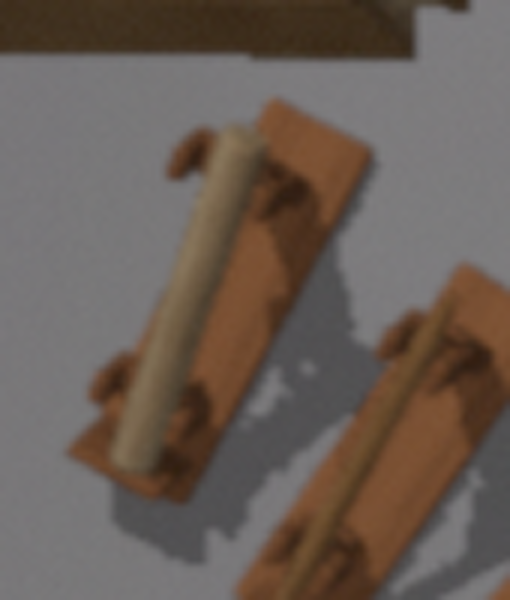

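The roller lies in both forks with its lower end at the stop, and the arm is touching nothing.

```bash
python3 -c "
from workcell import *
print(hand_in())"
```

```text
the job is handed in; nothing more can be done
None
```

I handed the job in at about 41 s of the 72 s allowed.

**Roller:** It lies in both forks of the wide rest with its lower end at the stop. I felt both the fork floors and the stop through the wrist force, and the last top picture shows it there.

**Wheel:** I turned the head about 155° counter-clockwise by pushing on its lobes. The notch now faces the pointer to within about 1°. The last overlays in the top view put it about 0.5–1° short of exact. An earlier check with the scene camera looked about centred. I made one last nudge of about 1° on the strength of the top view. After it, the arm hid the notch from the scene camera, so the final position was checked from the top only.

**Everything else:** The pot is still standing on the wheel, though it sits slightly off the axis. In the last top picture the jar, bottle, cup and narrow rests look where they were. The gripper is open and clear, with no force on the wrist.

**What went wrong or disagreed:**
- The first two tries to grip the roller failed, because the real fingertips sit about 27 mm behind the reported TCP. I found this by touching the table and corrected for it afterwards.
- The gripper read a gap of about 17 mm on the 20 mm roller, but the grip held.

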